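Load worn spark plugs into the parts cleaner and start the wash

TASK

Turn the red clamp knob to free the shutter, slide the shutter fully open, and drop every worn spark plug on the cart, one at a time, through the neck into the cleaner's canister. Then slide the shutter fully shut, turn the clamp back to fully locked, and only then move the speed lever from stop (red) to the green wash mark, leaving it there. Leave the tin, the spray can and the oil bottle where they stand.

Things in the scene. Friction and masses are not known exactly. Their poses are not given: they have to be found in the camera images.
- washer: Parts cleaner, fixed: blue base 160 x 180 x 40 mm, on it a clear deep canister (100 mm along x, 120 along y, floor 40 mm up) narrowing by steep shoulders (125 to 160 mm up) to a white oblong neck. Origin: on the cart under the neck's middle; x = the way the shutter opens, y = the neck's long side. Dark rails along x at y = +-67 mm, x -27 to 100 mm, tops 198 mm up. Plugs must lie below the neck.
- mouth (a point): Middle of the neck's open top, 190 mm above the cart, axes as the cleaner's. The opening is 42 mm along x and 108 mm along y; the neck's walls are 6 mm thick, its bore 30 mm deep, widening into the canister below, on whose floor a white ridge, 23 mm high, along y under the neck spreads the plugs to both sides.
- shutter (a joint): Travel in m of the flat aluminium shutter over the neck: 0 = fully shut, 0.062 = fully open (slid along the cleaner's +x). About 1.5 N of friction plus drag; stays where left. While the clamp is locked it moves at most about 4 mm. The clamp locks only with the shutter fully shut.
- shutter_grip (a point): Centre of the shutter's yellow bar handle, standing on the plate: 14 mm thick along the cleaner's x, 44 mm long along y, from 197 to 229 mm above the cart; this point is at 214 mm, and 14 mm to +x of the neck's middle when shut. It moves with the shutter.
- clamp (a joint): Angle in rad of the red clamp knob on a pillar beside the neck, growing clockwise seen from above: 0 = locked (steel tongue braced against the shutter's lug), 1.57 = free (tongue swung clear); stops at 0 and 1.6. Friction 0.06 N m; stays where left. It starts within 0.12 of locked.
- clamp_grip (a point): Point on the knob's axis at grip height, 228 mm above the cart (x 25.5, y 84 mm in the cleaner's frame). The red grip bar is 46 mm long, 14 mm thick, from 210 to 242 mm up; at clamp 0 it lies along the direction (1, 1) of the cleaner's x, y, and it turns with the knob. The tongue below the bar (up to 210 mm) reaches 34 mm from the axis.
- lever (a joint): Angle in rad of the speed lever on the grey control box: 0 = stop (red patch, leaning 0.6 rad to the box's -x), 0.6 = upright, 0.85 = wash (green patch), 1.2 = end stop. Friction 0.1 N m: stays where it is left. It starts within 0.15 of stop.
- lever_ball (a point): Centre of the black ball, 28 mm in diameter, at the end of the speed lever, 85 mm from the hinge axis; the lever is a 10 mm rod.
- lever_hinge (a point): Middle of the speed lever's hinge axis on top of the control box (box 110 x 75 x 50 mm high, this point at 50 mm). Axes as the box's: the lever swings in its x-z plane, the hinge axis is y. The coloured patches stand beside the lever at y = +26 mm, up to 100 mm above the cart.
- tin_c (a point): Small round grease tin, green lid, 56 mm across, 40 mm high, standing among the plugs; this point is half-way up. Not part of the job.
- spray: Upright spray can with a blue label, 60 mm across, 190 mm high, at the right; origin at its foot. Not part of the job.
- oil: Upright yellow oil bottle with a red cap, 72 mm across, 200 mm high, at the left; origin at its foot. Not part of the job.
- plug1_c (a point): Worn spark plug 1 (may be absent), 90 g: centre of its steel hexagon, 11 mm above the cart as it lies. Hexagon 22 mm long, 22 to 25 mm across; the plug lies along its own x: thread and electrode reach 40 mm to +x (13 mm thick), white insulator and terminal 50 mm to -x (15 mm thick). It balances about the hexagon.
- plug2_c (a point): Worn spark plug 2 (may be absent), 90 g: centre of its steel hexagon, 11 mm above the cart as it lies. Hexagon 22 mm long, 22 to 25 mm across; the plug lies along its own x: thread and electrode reach 40 mm to +x (13 mm thick), white insulator and terminal 50 mm to -x (15 mm thick). It balances about the hexagon.
- plug3_c (a point): Worn spark plug 3 (may be absent), 90 g: centre of its steel hexagon, 11 mm above the cart as it lies. Hexagon 22 mm long, 22 to 25 mm across; the plug lies along its own x: thread and electrode reach 40 mm to +x (13 mm thick), white insulator and terminal 50 mm to -x (15 mm thick). It balances about the hexagon.
- plug4_c (a point): Worn spark plug 4 (may be absent), 90 g: centre of its steel hexagon, 11 mm above the cart as it lies. Hexagon 22 mm long, 22 to 25 mm across; the plug lies along its own x: thread and electrode reach 40 mm to +x (13 mm thick), white insulator and terminal 50 mm to -x (15 mm thick). It balances about the hexagon.
- plug5_c (a point): Worn spark plug 5 (may be absent), 90 g: centre of its steel hexagon, 11 mm above the cart as it lies. Hexagon 22 mm long, 22 to 25 mm across; the plug lies along its own x: thread and electrode reach 40 mm to +x (13 mm thick), white insulator and terminal 50 mm to -x (15 mm thick). It balances about the hexagon.
Not all that is in view belongs to the job. What is shaped like the part that bears plug1_c but turquoise is not meant.

How it is judged:
By the outcome, as a careful person would: the job done as asked, in the order asked, and still so for the second after the job is handed in, with the robot touching nothing.
Of plug1, plug2, plug3, plug4, plug5 only 3 to 5 are there at a start; the rules pass over those that are not, and their reading is None.
At some moment in a run one of plug1, plug2, plug3, plug4, plug5 may be knocked a few centimetres aside while the robot is not near it.
Once in a run the grip may slacken for a moment while it holds something.
It also fails if it takes over 210 s, if anything falls off the work surface, if the arm or the gripper's body presses on something with over 40 N, if the wrist force passes 120 N, or if a joint passes its speed limit or range.

ROBOT

A 6-joint arm with a two-finger parallel gripper is mounted at the origin on the work surface. World frame = base frame: x ahead of the robot, y to its left, z up, the work surface at z = 0. Lengths are in m, angles in rad, forces in N, time in s.
With the tool pointing down it reaches from about 0.275 to 1 m from the base axis. Payload 8.4 kg.
Tool frame: the origin (TCP) lies midway between the tips of the shut fingers; the grasp point (between the pads) lies 19 mm behind it; x points along the fingers, z is the direction in which the jaws open and shut, and the axes are right-handed (so a half turn about x gives the same grasp; the last joint's range is limited). The gripper opens to 85 mm and grips with 20 to 120 N. Pads are 22 mm wide; open, the fingers measure 114 mm over their backs; the gripper's body (76 mm by 85 mm) begins 54 mm behind the grasp point. The pads swing forward as they close: fully open they stand 13 mm farther back than shut.
Start: joints at [-1.288, 0.353, 1.633, -0, 1.155, -0.002], TCP at [0.176, -0.6, 0.231] pointing down, gripper open.
Joint ranges: [-2.63, 2.63], [-0.92, 2.1], [0.06, 2.66], [-1.3, 4.44], [0, 2.69], [-3.02, 3.02]. Speed limits (rad/s): [2.22, 2.22, 2.79, 3.14, 3.14, 3.14].

INTERFACE

Orientations are given as a rotation vector (axis times angle).
In Python, from rig import goto, movel, goto_joints, grip, dwell, solve_ik, get_state, grab_frame, Unreachable, job_done gives the robot as it stands. Calls block until the motion is done:
- goto(position, orientation): joint-space move of the TCP to a pose.
- movel(position, ori=None, speed=0.15, contact_N=None): straight line of the TCP; ori=None keeps the orientation; speed is the mean speed in m/s. With contact_N (N) it stops when the force on the tool has changed by that much, and returns True; else False.
- goto_joints(angles): joint-space move.
- grip(opening): finger opening in m; the grip force is fixed at half the most; returns when the fingers have stopped.
- dwell(seconds).
- solve_ik(position, orientation): joint angles nearest the present ones, or None.
- get_state(): the state.
- grab_frame(name): name is "scene" or "top"; returns a dict with "color" (384x512x3 uint8, red, green, blue), "camera_matrix" (3x3 intrinsics, pixels), "dist" ([k1, k2, p1, p2, k3] as OpenCV has them; the pictures are not rectified), "T" (4x4, takes a point from camera to world coordinates). Camera axes: x right, y down, z forward; pixel columns grow to the right and rows downward; lengths in m; the calibration is good to about 2 mm. A picture is of the moment at which its call begins. There is no depth.
A pose or a line that the arm cannot do raises Unreachable and nothing moves.
- job_done(): hands the job in, once; it reports no verdict.
The state is a dict: "t": time; "qpos": joint angles; "joint_velocities": joint speeds; "effort": joint torques, N m; "position": TCP position; "tool_rot": TCP orientation; "wrist_force": force on the tool from outside, world axes, zero at the start; "wrist_torque": the same for the moment, N m; "grip_width": finger opening in m.
Only numpy, scipy, OpenCV 4.12 (cv2) and the standard library are available. Lean on these libraries where they do the work, as an engineer would, in place of code of your own. Each camera call takes 0.05 s, during which the arm holds its last target.

## Working session

There is one attempt and no reset: what is moved stays moved. The work goes in short steps, each a Python script; the robot and the scene stay as the last script left them, time stands still between calls to the robot, and variables do not carry over. Pictures are saved under pics/ and viewed, and the job is handed in when it is done.

```bash
ls; mkdir -p pics; python3 - <<'E'
from rig import *
import cv2, numpy as np
s=get_state(); print(s)
for n in ("scene","top"):
    f=grab_frame(n); cv2.imwrite(f"pics/{n}0.png",f["color"][:,:,::-1]); print(n,f["camera_matrix"],f["dist"],f["T"])
E
```

```text
pics
{'t': 0.0, 'qpos': array([-1.28844076e+00,  3.53670337e-01,  1.63413631e+00,  3.13376532e-05,
        1.15516809e+00, -2.41174836e-03]), 'joint_velocities': array([ 0.00090642, -0.00014984, -0.00087236, -0.00018908, -0.00018852,
        0.00086988]), 'effort': array([-2.07883531e-04, -6.05249119e+01, -3.42068446e+01,  5.99043256e-05,
        9.35127639e-03, -1.92515938e-05]), 'position': array([ 0.17545585, -0.5993793 ,  0.23054688]), 'tool_rot': array([ 0.99778685,  1.33167009, -0.99636632]), 'wrist_force': array([ 0.4630107 , -0.26580337, -0.59358355]), 'wrist_torque': array([-0.0185345 ,  0.00554264,  0.04386561]), 'grip_width': 0.08562823938379976}
scene [[437.50580252   0.         252.10264834]
 [  0.         437.50580252 199.93732933]
 [  0.           0.           1.        ]] [-0.0210202  0.         0.         0.         0.       ] [[ 0.46560081  0.76839245 -0.43907737  1.03860196]
 [ 0.88498015 -0.40138894  0.23600225 -0.2556574 ]
 [ 0.00510155 -0.49845759 -0.86689907  1.18142426]
 [ 0.          0.          0.          1.        ]]
top [[484.28402061   0.         261.16119105]
 [  0.         484.28402061 199.71302907]
 [  0.           0.           1.        ]] [-0.04185819  0.          0.          0.          0.        ] [[-0.01307126 -0.99889316  0.04518407  0.43763563]
 [-0.9998712   0.01347821  0.00871365  0.01694803]
 [-0.00931301 -0.04506435 -0.99894068  1.80482398]
 [ 0.          0.          0.          1.        ]]
```

View pics/scene0.png

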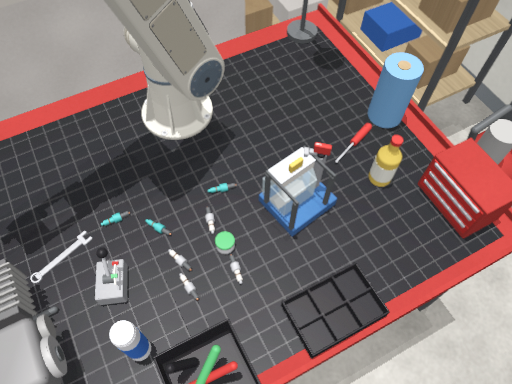

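View pics/top0.png

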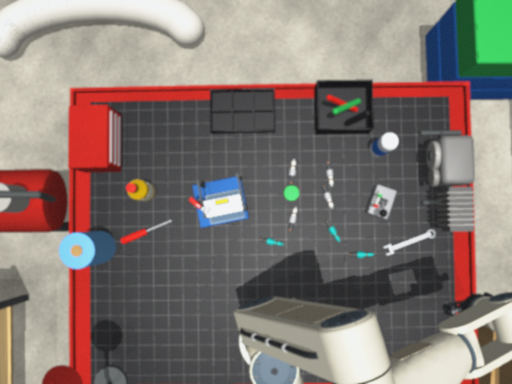

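```bash
python3 - <<'E'
import cv2
s=cv2.imread("pics/scene0.png"); t=cv2.imread("pics/top0.png")
cv2.imwrite("pics/s0a.png",cv2.resize(s[130:250,230:430],None,fx=4,fy=4,interpolation=cv2.INTER_CUBIC))
cv2.imwrite("pics/s0b.png",cv2.resize(s[170:320,85:260],None,fx=4,fy=4,interpolation=cv2.INTER_CUBIC)[:600])
cv2.imwrite("pics/t0a.png",cv2.resize(t[140:260,180:280],None,fx=5,fy=5,interpolation=cv2.INTER_CUBIC))
cv2.imwrite("pics/t0b.png",cv2.resize(t[140:260,260:410],None,fx=5,fy=5,interpolation=cv2.INTER_CUBIC))
E
```

```text
(no output)
```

View pics/s0a.png

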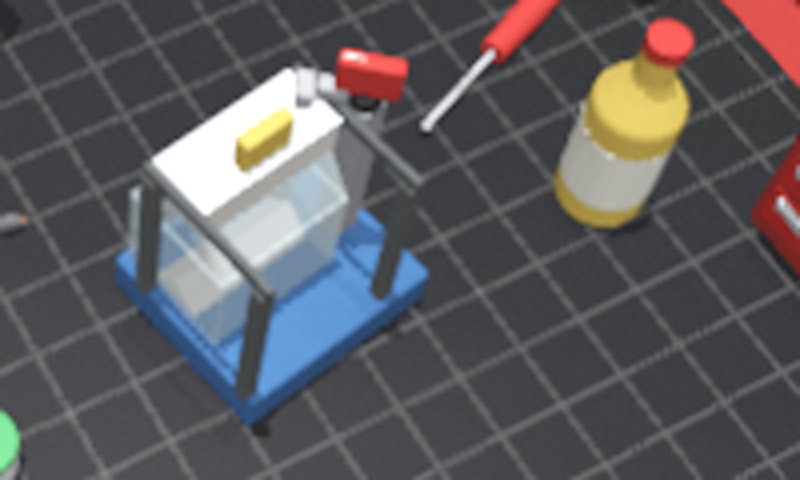

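View pics/s0b.png

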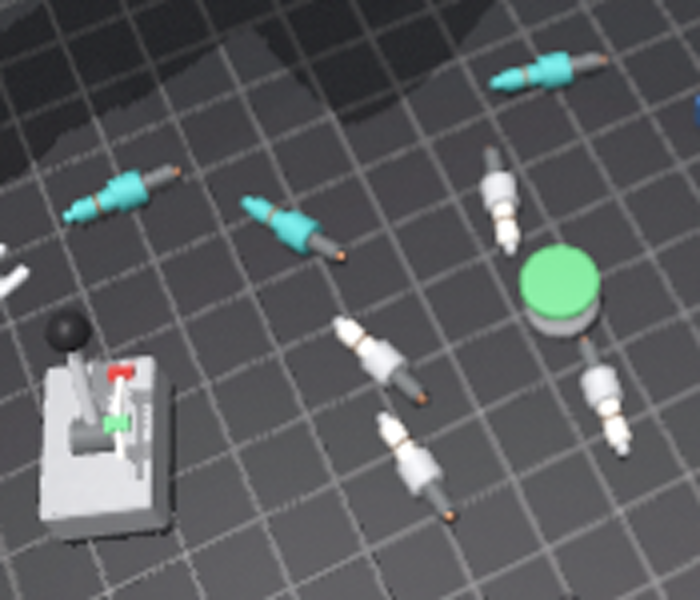

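View pics/t0a.png

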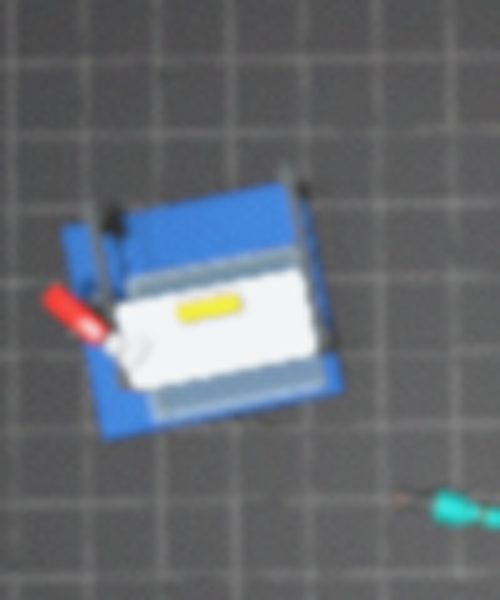

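View pics/t0b.png

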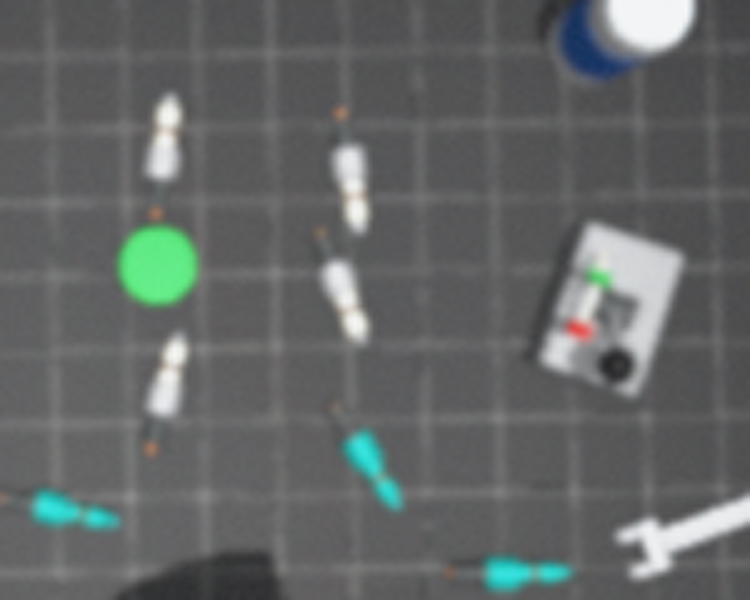

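```bash
cat > h.py <<'E'
from rig import *
import cv2, numpy as np
from scipy.spatial.transform import Rotation as R
from scipy.optimize import least_squares
def proj(f,P):
    Ti=np.linalg.inv(f["T"]); P=np.atleast_2d(np.asarray(P,float))
    return cv2.projectPoints(P,cv2.Rodrigues(Ti[:3,:3])[0],Ti[:3,3],f["camera_matrix"],np.array(f["dist"]))[0][:,0]
def unproj(f,uv,z):
    n=cv2.undistortPoints(np.array([[uv]],float),f["camera_matrix"],np.array(f["dist"]))[0,0]
    d=f["T"][:3,:3]@[n[0],n[1],1]; o=f["T"][:3,3]
    return o+d*(z-o[2])/d[2]
def fr(p,P):  # pose (x,y,yaw), local points -> world
    P=np.atleast_2d(P).astype(float); c,s=np.cos(p[2]),np.sin(p[2])
    return np.c_[p[0]+c*P[:,0]-s*P[:,1],p[1]+s*P[:,0]+c*P[:,1],P[:,2]]
def down(a):  # tool down, jaws along horizontal angle a
    x=np.array([0,0,-1.]); z=np.array([np.cos(a),np.sin(a),0]); y=np.cross(z,x)
    return R.from_matrix(np.c_[x,y,z]).as_rotvec()
def best(pos,a):
    """choose half turn with the last joint nearest 0"""
    o=[]
    for k in (0,np.pi):
        q=solve_ik(pos,down(a+k))
        if q is not None:o.append((abs(q[5]),a+k,q))
    o.sort(key=lambda t:t[0]); return o[0][1],o[0][2]
def wf(): s=get_state(); return np.round(s["wrist_force"],1),round(s["t"],1),round(s["grip_width"],4)
def snap(tag):
    out={}
    for n in ("scene","top"):
        f=grab_frame(n); out[n]=f; cv2.imwrite(f"pics/{n}_{tag}.png",f["color"][:,:,::-1])
    return out
def crop(img,x0,y0,x1,y1,k,name): cv2.imwrite(name,cv2.resize(img[y0:y1,x0:x1,::-1],None,fx=k,fy=k,interpolation=cv2.INTER_CUBIC))
E
cat > fit0.py <<'E'
from h import *
import pickle
F={n:grab_frame(n) for n in("scene","top")}
S,T=F["scene"],F["top"]
sb=lambda u,v:(85+u/4-.4,170+v/4-.4); tb=lambda u,v:(260+u/5-.4,140+v/5-.4)
sa=lambda u,v:(230+u/4-.4,130+v/4-.4); ta=lambda u,v:(180+u/5-.4,140+v/5-.4)
plugs={"A":((156,213),(171,93),(163,160),(585,340),(625,455),(602,382)),
"B":((150,449),(179,333),(164,395),(490,150),(511,253),(499,190)),
"C":((341,112),(358,234),(350,162),(450,517),(384,414),(418,468)),
"D":((320,232),(362,342),(338,282),(424,399),(340,320),(385,360))}
L=[(.040,0,.011),(-.050,0,.011),(0,0,.013)]
for k,v in plugs.items():
    tp=np.array([tb(*q) for q in v[:3]]); sp=np.array([sb(*q) for q in v[3:]])
    h=unproj(T,tp[2],.013); t=unproj(T,tp[0],.011); 
    f=lambda p:np.r_[(proj(T,fr(p,L))-tp).ravel(),(proj(S,fr(p,L))-sp).ravel()]
    r=least_squares(f,[h[0],h[1],np.arctan2(*(t-h)[1::-1])])
    print(k,np.round(r.x,4),"rms",round(np.sqrt(np.mean(r.fun**2)),2))
print("tin",unproj(T,tb(158,265),.04),unproj(S,sb(560,282),.04))
# washer: silhouettes
def blob(f,box,m):
    x0,y0,x1,y1=box; c=f["color"][y0:y1,x0:x1].astype(int); M=m(c).astype(np.uint8)
    n,l,st,ce=cv2.connectedComponentsWithStats(M); i=1+np.argmax(st[1:,4]); mm=cv2.moments((l==i).astype(np.uint8),True)
    return np.array([ce[i][0]+x0,ce[i][1]+y0]),st[i,4],.5*np.arctan2(2*mm["mu11"],mm["mu20"]-mm["mu02"])
yel=lambda c:(c[...,0]>150)&(c[...,1]>130)&(c[...,2]<130)&(c[...,0]-c[...,2]>70)
red=lambda c:(c[...,0]>130)&(c[...,1]<90)&(c[...,2]<90)
by_s=blob(S,(280,150,312,180),yel); by_t=blob(T,(210,190,235,215),yel)
br_s=blob(S,(300,136,335,160),red); br_t=blob(T,(185,192,206,212),red)
print(by_s,by_t,br_s,br_t)
def hull(f,W):
    h=cv2.convexHull(proj(f,W).astype(np.float32)); m=cv2.moments(h); return np.array([m["m10"],m["m01"]])/m["m00"],.5*np.arctan2(2*m["mu11"],m["mu20"]-m["mu02"])
def boxp(cx,cy,a,l,w,z0,z1):
    c,s=np.cos(a),np.sin(a)
    return [(cx+c*i*l/2-s*j*w/2,cy+s*i*l/2+c*j*w/2,z) for i in(-1,1) for j in(-1,1) for z in(z0,z1)]
def fw(p):
    H=fr(p,boxp(.014,0,np.pi/2,.044,.014,.197,.229)); K=fr(p,boxp(.0255,.084,np.pi/4-p[3],.046,.014,.210,.242))
    r=[]
    for f,y,b in((S,by_s,br_s),(T,by_t,br_t)):
        c,a=hull(f,H); r+=list(c-y[0])
        c,a=hull(f,K); r+=list(c-b[0]); d=a-b[2]; r.append(5*np.sin(d)*np.sign(np.cos(d)))
    rails=fr(p,[(.1,-.067,.198),(.1,.067,.198)])
    r+=list((proj(S,rails)-np.array([sa(268,294),sa(420,183)])).ravel()*.5)
    b=fr(p,[(p[4]+.08,.09,.04),(p[4]-.08,.09,.04),(p[4]-.08,-.09,.04),(p[4]+.08,-.09,.04)])
    r+=list((proj(T,b)-np.array([ta(63,225),ta(104,438),ta(342,390),ta(285,183)])).ravel()*.5)
    return np.array(r)
h=unproj(T,by_t[0],.229)
r=least_squares(fw,[h[0],h[1],.17,0,.03]); print("washer",np.round(r.x,4)); print(np.round(r.fun,2))
# box
def fb(p):
    # p: hinge x,y,yaw,angle, offx, offy of box centre
    q=p[3]-.6
    ball=fr(p,[(.085*np.sin(q),0,.05+.085*np.cos(q))])
    c=fr(p,[(p[4]+i*.055,p[5]+j*.0375,.05) for i,j in((1,1),(1,-1),(-1,-1),(-1,1))])
    rr=list((proj(T,ball)-[tb(616,365)]).ravel())+list((proj(S,ball)-[sb(68,330)]).ravel())
    rr+=list((proj(T,c)-np.array([tb(590,222),tb(685,256),tb(638,397),tb(540,360)])).ravel())
    pt=fr(p,[(.0+.05*np.sin(.25),.026,.098),(.05*np.sin(-.6),.026,.095)])
    rr+=list((proj(T,pt)-np.array([tb(599,276),tb(579,331)])).ravel()*.2)
    return np.array(rr+[p[4]*100,p[5]*100,p[3]*3])
b=unproj(T,tb(617,308),.05)
r=least_squares(fb,[b[0],b[1],-.34,0,0,0]); print("lever",np.round(r.x,4)); print(np.round(r.fun,2))
print("spray",unproj(T,tb(650,10),.19),"oil",unproj(T,(131,189),.2))
E
python3 fit0.py
```

```text
A [ 0.6187 -0.0822  2.9948] rms 0.76
B [ 0.4437 -0.0809  2.8819] rms 0.51
C [ 0.6136 -0.221   0.119 ] rms 0.56
D [ 0.5287 -0.2107  0.3416] rms 0.46
tin [ 0.5419627  -0.07760318  0.04      ] [ 0.54127346 -0.07625419  0.04      ]
(array([295.08974359, 166.03846154]), np.int32(78), np.float64(-0.557959853484125)) (array([221.41666667, 201.08333333]), np.int32(36), np.float64(-0.2143069496481132)) (array([322.51968504, 148.95275591]), np.int32(127), np.float64(0.05556911727569621)) (array([192.76363636, 200.70909091]), np.int32(55), np.float64(0.5167733571116546))
washer [0.495  0.1635 0.1849 0.     0.0225]
[ 2.37 -1.13  1.63  0.14 -0.08 -1.37 -0.56  1.07  1.25  0.32  1.41  0.02
  1.15  0.45  1.81 -0.43  1.89 -0.27  2.29 -0.32  3.71 -1.08]
lever [ 0.5019 -0.405  -0.3617  0.0656  0.0037 -0.0007]
[-0.15  0.52  0.09  0.61 -0.07 -0.38  0.35 -0.14 -0.23  0.15 -0.11  0.49
 -0.04  0.22 -0.04  0.19  0.37 -0.07  0.2 ]
spray [ 0.70028925 -0.40303891  0.19      ] oil [0.55189619 0.4650986  0.2       ]
```

```bash
python3 - <<'E'
import cv2
s=cv2.imread("pics/scene0.png"); t=cv2.imread("pics/top0.png")
cv2.imwrite("pics/s0c.png",cv2.resize(s[140:215,255:345],None,fx=8,fy=8,interpolation=cv2.INTER_CUBIC))
cv2.imwrite("pics/t0c.png",cv2.resize(t[170:232,185:255],None,fx=9,fy=9,interpolation=cv2.INTER_CUBIC))
E
```

```text
(no output)
```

View pics/s0c.png

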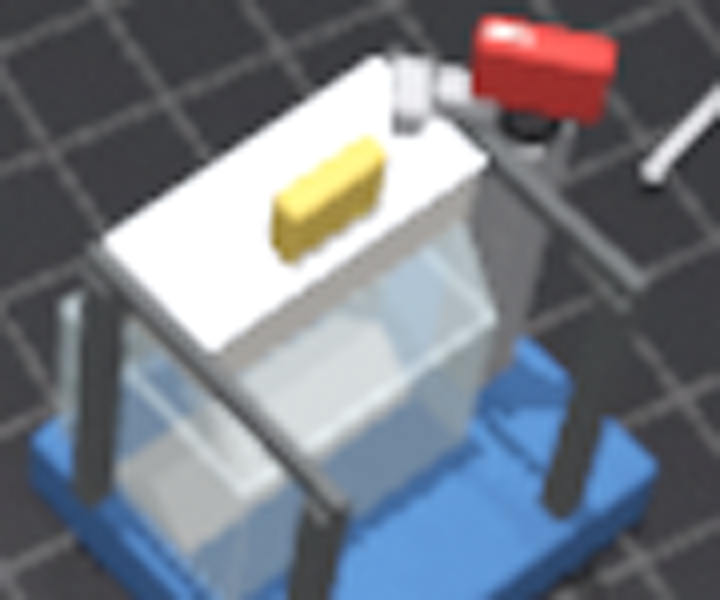

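View pics/t0c.png

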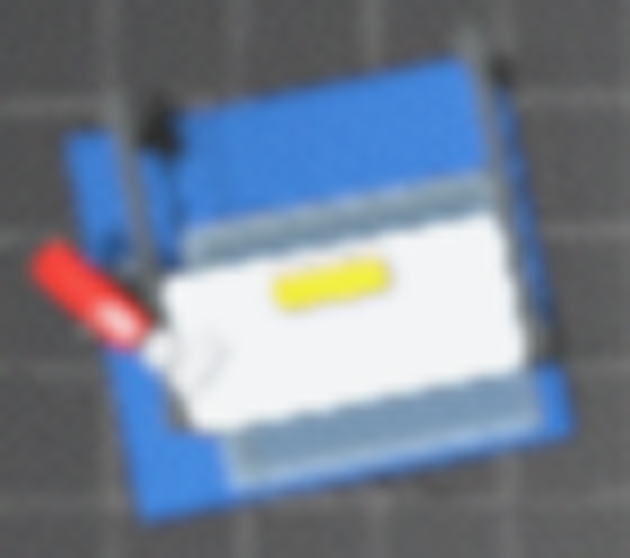

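```bash
cat > fit1.py <<'E'
exec(open("fit0.py").read().split("def fw(p)")[0])
sc=lambda u,v:np.array((255+(u+.5)/8-.5,140+(v+.5)/8-.5)); tc=lambda u,v:np.array((185+(u+.5)/9-.5,170+(v+.5)/9-.5))
hs,ht,ks,kt=sc(330,200),tc(331,285),sc(545,68),tc(93,296)
def fw(p):
    H=fr(p,boxp(.014,0,np.pi/2,.044,.014,.197,.229)); K=fr(p,boxp(.0255,.084,np.pi/4-p[3],.046,.014,.210,.242))
    r=[]
    for f,y,b,ang in((S,hs,ks,None),(T,ht,kt,.586)):
        r+=list(hull(f,H)[0]-y); c,a=hull(f,K); r+=list(c-b)
        if ang: r.append(5*np.sin(a-ang)*np.sign(np.cos(a-ang)))
    rails=fr(p,[(.1,-.067,.198),(.1,.067,.198),(-.027,-.067,.198)])
    r+=list((proj(S,rails)-np.array([sc(335,505),sc(642,280),sc(103,252)])).ravel())
    b=fr(p,[(p[4]+i*.08,p[5]+j*.09,.04) for i,j in((1,1),(-1,1),(-1,-1),(1,-1))])
    r+=list((proj(T,b)-np.array([tc(68,135),tc(143,522),tc(572,437),tc(473,57)])).ravel())
    r+=list((proj(S,b[[0,2]][:1])-sc(658,462)).ravel()) 
    return np.array(r)
h=unproj(T,ht,.229)
r=least_squares(fw,[h[0],h[1],.17,0,.03,.01],loss="soft_l1"); print("washer",np.round(r.x,4)); print(np.round(fw(r.x),2))
print("handle z.229 top:",unproj(T,tc(331,280),.229),"scene",unproj(S,sc(329,176),.229), fr(r.x,[(.014,0,.229)]))
print("knob z.242 top",unproj(T,tc(88,294),.242),"scene",unproj(S,sc(546,40),.242),fr(r.x,[(.0255,.084,.242)]))
E
python3 fit1.py
```

```text
A [ 0.6187 -0.0822  2.9948] rms 0.76
B [ 0.4437 -0.0809  2.8819] rms 0.51
C [ 0.6136 -0.221   0.119 ] rms 0.56
D [ 0.5287 -0.2107  0.3416] rms 0.46
tin [ 0.5419627  -0.07760318  0.04      ] [ 0.54127346 -0.07625419  0.04      ]
(array([295.16883117, 166.05194805]), np.int32(77), np.float64(-0.5716595416379417)) (array([221.41666667, 201.08333333]), np.int32(36), np.float64(-0.2143069496481132)) (array([322.48 , 149.008]), np.int32(125), np.float64(0.0625501462830252)) (array([192.72222222, 200.83333333]), np.int32(54), np.float64(0.5185285135431073))
washer [ 0.4918  0.1599  0.1916 -0.0382  0.0244  0.0191]
[-0.08 -0.04 -0.4   0.5  -0.22  0.27  0.02  0.67 -0.24  1.47  0.03  0.37
  1.08 -0.88 -0.37 -0.68  0.8  -0.39  0.67  0.27  0.08  2.44 -0.55  0.56
  0.57]
handle z.229 top: [0.50755316 0.16058742 0.229     ] scene [0.50592355 0.16045726 0.229     ] [[0.50550608 0.16256968 0.229     ]]
knob z.242 top [0.50311496 0.2469646  0.242     ] scene [0.49911455 0.24745185 0.242     ] [[0.50079616 0.2472223  0.242     ]]
```

```bash
cat >> h.py <<'E'
W=np.array([0.4918,0.1599,0.1916])
KN=fr(W,[(.0255,.084,0)])[0]
E
python3 - <<'E'
from h import *
p=KN.copy(); bar=W[2]+np.pi/4+.03
for d in (0,-1.6):
    for k in (0,np.pi):
        q=solve_ik([p[0],p[1],.214],down(bar+np.pi/2+d+k)); print(d,k,None if q is None else np.round(q,3))
E
```

```text
0 0 [ 0.456  0.268  1.795  0.     1.079 -2.122]
0 3.141592653589793 [0.456 0.268 1.795 0.    1.079 1.02 ]
-1.6 0 [ 0.456  0.268  1.795 -0.     1.079 -0.522]
-1.6 3.141592653589793 [0.456 0.268 1.795 0.    1.079 2.62 ]
```

```bash
python3 - <<'E'
from h import *
p=KN.copy(); a=W[2]+np.pi/4+.03+np.pi/2
s=get_state()
movel([s["position"][0],s["position"][1],.36],speed=.3)
goto([p[0],p[1],.33],down(a))
grip(.05)
movel([p[0],p[1],.217],speed=.12,contact_N=15) and print("contact")
print(wf(),get_state()["position"])
grip(.0); print(wf(),get_state()["position"],get_state()["wrist_torque"])
F=snap("k1"); crop(F["scene"]["color"],255,100,355,190,8,"pics/k1.png")
E
```

```text
(array([ 0.8, -0.6, -0.2]), 5.6, 0.0499) [0.50129764 0.24745258 0.21773428]
(array([-3.8,  0.5,  6.7]), 6.0, 0.0129) [0.50061413 0.24752814 0.217684  ] [ 0.16273603  0.60129832 -0.69989704]
```

View pics/k1.png

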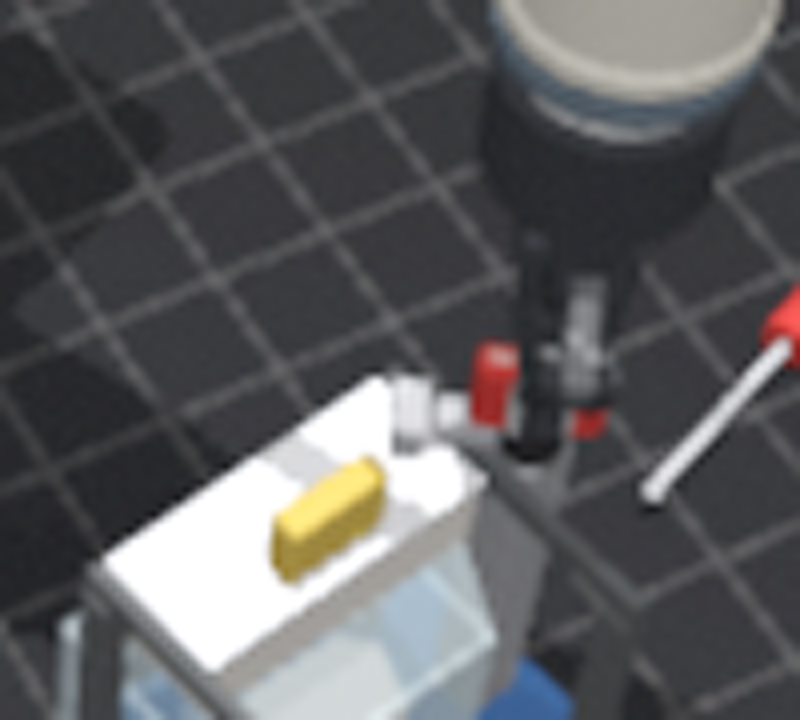

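The fingers straddle the red bar's middle (~(540,390) in the crop), and the width matches 14 mm. Next I turn it.

```bash
python3 - <<'E'
from h import *
q=get_state()["qpos"].copy(); q0=q[5]
for d in (.2,.5,.8,1.1,1.4,1.5,1.58,1.64,1.7):
    q[5]=q0+d; goto_joints(q); s=get_state()
    print(d,np.round(s["wrist_force"],1),np.round(s["wrist_torque"],2),round(s["grip_width"],4),round(s["qpos"][5]-q0,3))
    if abs(s["wrist_torque"][2])>1.6: break
F=snap("k2"); crop(F["scene"]["color"],255,100,355,190,8,"pics/k2.png")
E
```

```text
0.2 [-1.6  0.6  0.2] [ 0.07  0.13 -0.04] 0.0128 0.196
0.5 [-1.8  0.2  0.6] [ 0.14  0.26 -0.02] 0.0132 0.493
0.8 [-3.2  1.6  2.3] [ 0.15  0.35 -0.11] 0.0128 0.793
1.1 [-3.2  1.9  3.1] [ 0.26  0.44 -0.04] 0.0132 1.093
1.4 [-4.2  2.1  3.2] [ 0.27  0.53 -0.05] 0.013 1.392
1.5 [-4.3  2.9  2.7] [ 0.44  0.63 -0.07] 0.0129 1.493
1.58 [-3.6  3.1  2.3] [ 0.4   0.64 -0.02] 0.0129 1.574
1.64 [-4.6  2.   3.6] [0.38 0.51 0.14] 0.0133 1.635
1.7 [-3.7  2.7  4.8] [0.43 0.6  1.86] 0.0133 1.694
```

View pics/k2.png

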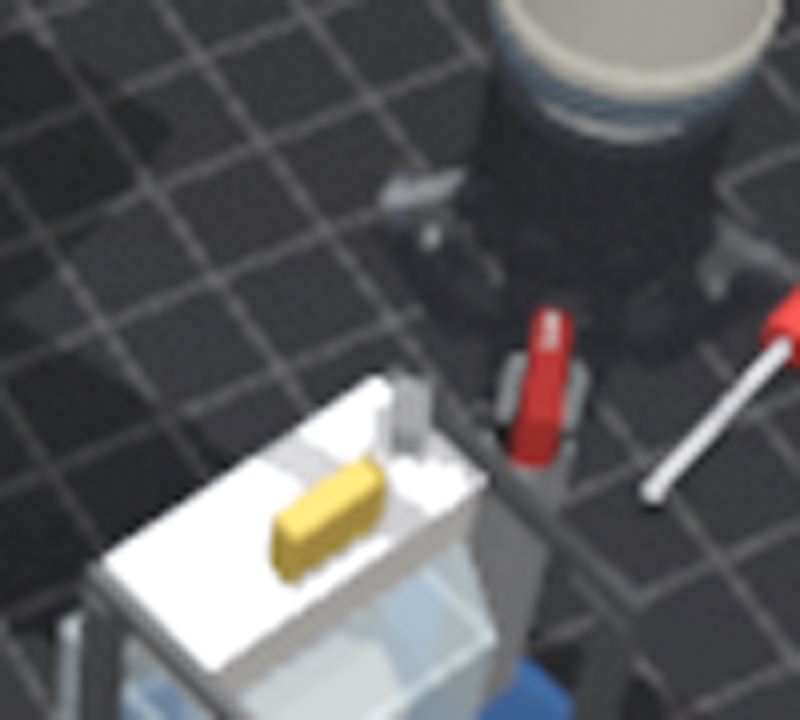

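The tongue has swung clear of the lug and the knob is at its stop. I release it and slide the shutter.

```bash
python3 - <<'E'
from h import *
q=get_state()["qpos"].copy(); q[5]-=.06; goto_joints(q)
grip(.04); print(wf())
movel([KN[0],KN[1],.30],speed=.2)
H=np.array([.5063,.1615]); 
a,qq=best([*H,.28],W[2]); print(a,np.round(qq,2))
goto([*H,.28],down(a)); grip(.05)
if movel([*H,.205],speed=.12,contact_N=12): print("contact",get_state()["position"])
grip(0.); s=get_state(); print(wf(),s["position"])
c,sn=np.cos(W[2]),np.sin(W[2]); 
b=np.array(s["position"]); 
r=movel(b+[.068*c,.068*sn,0],speed=.04,contact_N=14); e=get_state()["position"]; print("stop",r,np.linalg.norm(e-b),wf())
F=snap("sh1"); crop(F["scene"]["color"],255,100,355,215,6,"pics/sh1.png")
E
```

```text
(array([-0.8,  0.4,  0.2]), 9.7, 0.0397)
0.1916 [ 0.31  0.16  1.78 -0.    1.2   0.11]
(array([-0.5,  0.5,  5.5]), 12.3, 0.0126) [0.50674251 0.16165676 0.20585609]
stop True 0.060510500648277954 (array([-3.2, -1. ,  6.8]), 13.7, 0.0128)
```

View pics/sh1.png

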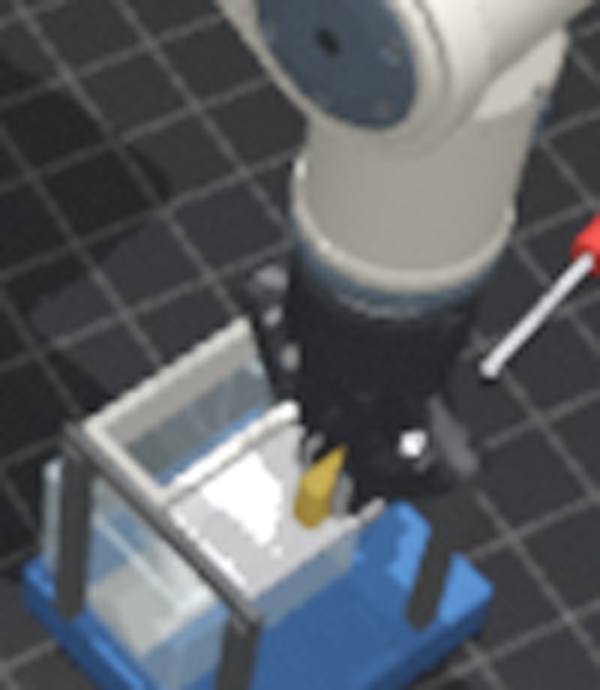

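```bash
python3 - <<'E'
from h import *
c,sn=np.cos(W[2]),np.sin(W[2]); b0=get_state()["position"]
for i in range(2):
    b=get_state()["position"]
    r=movel(b+[.006*c,.006*sn,0],speed=.02,contact_N=22); e=get_state()["position"]; print(r,np.linalg.norm(e-b0),wf())
grip(.045); print(wf())
b=get_state()["position"]; movel([b[0],b[1],.30],speed=.25)
# retreat to see everything
goto([.42,-.02,.33],down(0.0)) if False else goto_joints(np.array([1.2,*get_state()["qpos"][1:]]))
F=snap("open"); crop(F["scene"]["color"],85,130,345,300,3,"pics/open.png"); crop(F["top"]["color"],180,140,280,260,5,"pics/opent.png")
E
```

```text
True 6.50994364392033e-05 (array([-3.4, -1. ,  7.4]), 14.1, 0.0127)
True 9.506281503742367e-05 (array([-4.4, -1.2,  8.6]), 14.4, 0.0127)
(array([-0.2, -0.3,  0.1]), 14.8, 0.0452)
```

View pics/open.png

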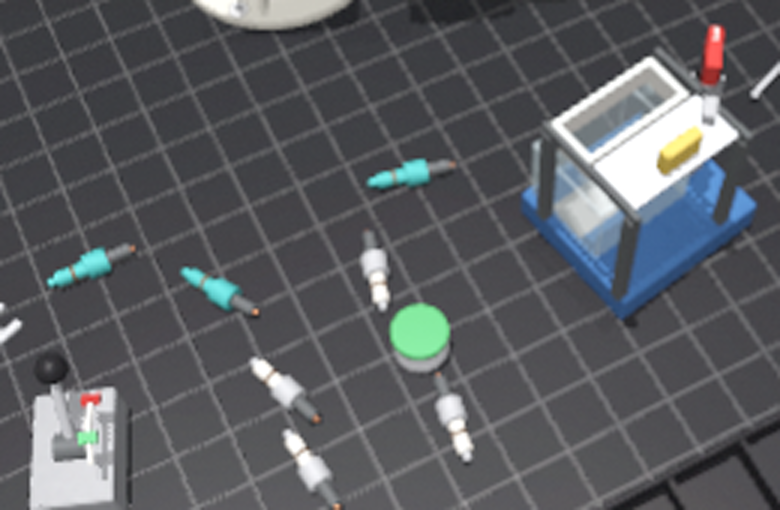

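View pics/top_open.png

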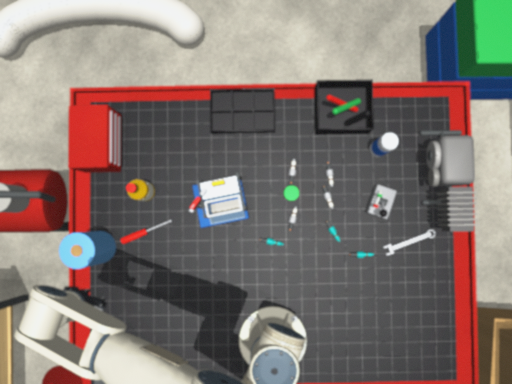

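View pics/scene_open.png

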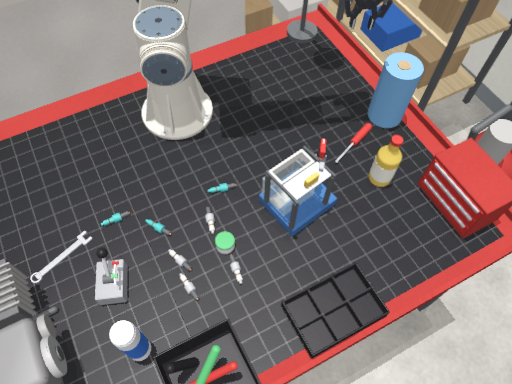

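```bash
python3 - <<'E'
from h import *
T,S=grab_frame("top"),grab_frame("scene")
def c(f,box):
    x0,y0,x1,y1=box; a=f["color"][y0:y1,x0:x1].astype(int); m=(a[...,0]>150)&(a[...,1]>130)&(a[...,0]-a[...,2]>70)
    v,u=np.nonzero(m); return u.mean()+x0,v.mean()+y0,m.sum()
print(c(T,(205,170,235,195)),c(S,(300,165,325,195)))
for x in (.074,.076):
    for f in(T,S): print(x,proj(f,fr(W,[(x,0,.229),(x,0,.214)])).round(1).tolist())
for x in (.014,):
    for f in(T,S): print("shut",x,proj(f,fr(W,[(x,0,.229),(x,0,.214)])).round(1).tolist(), )
E
```

```text
(np.float64(217.75), np.float64(182.52083333333334), np.int64(48)) (np.float64(311.0495867768595), np.float64(179.55371900826447), np.int64(121))
0.074 [[217.1, 183.3], [217.5, 183.7]]
0.074 [[311.7, 176.0], [311.0, 179.2]]
0.076 [[217.0, 182.7], [217.4, 183.1]]
0.076 [[312.2, 176.5], [311.5, 179.7]]
shut 0.014 [[220.7, 201.3], [221.2, 201.5]]
shut 0.014 [[296.3, 161.2], [295.8, 164.4]]
```

```bash
cat >> h.py <<'E'
def pick(p,tag):
    pos=np.array(p[:2]); a,_=best([*pos,.02],p[2]+np.pi/2)
    goto([*pos,.16],down(a)); grip(.06)
    if movel([*pos,.004],speed=.15,contact_N=12): print("contact",get_state()["position"])
    grip(0.); print("closed",wf())
    s=get_state()["position"]; movel([s[0],s[1],.29],speed=.25); print("lifted",wf())
    # drop angle
    ad,_=best([W[0],W[1],.21],W[2]); rel=ad-a+p[2]
    d=fr(W,[(0,0,0)])[0][:2]+.005*np.array([np.cos(rel),np.sin(rel)])
    goto([*d,.29],down(ad)); print("over",wf(),"plug dir rel washer",round(np.degrees(rel-W[2])%360))
    movel([*d,.225],speed=.2)
    F=snap(tag+"_over"); crop(F["scene"]["color"],245,100,355,210,5,f"pics/{tag}_o.png")
    return d
def drop(tag):
    s=get_state()["position"]; print("before",wf())
    movel([s[0],s[1],.207],speed=.1); grip(.055); dwell(.3); movel([s[0],s[1],.30],speed=.25)
    q=get_state()["qpos"].copy(); q[0]=1.0; goto_joints(q)
    F=snap(tag+"_after"); crop(F["scene"]["color"],85,130,345,300,3,f"pics/{tag}_a.png"); print(wf())
E
python3 - <<'E'
from h import *
pick([.6187,-.0822,2.9948],"A")
E
```

```text
closed (array([0.4, 0.4, 6.8]), 22.0, 0.0207)
lifted (array([ 0.6, -0.1, -1. ]), 23.3, 0.0207)
over (array([-0.5, -0.1, -1.5]), 24.8, 0.0205) plug dir rel washer 90
```

View pics/A_o.png

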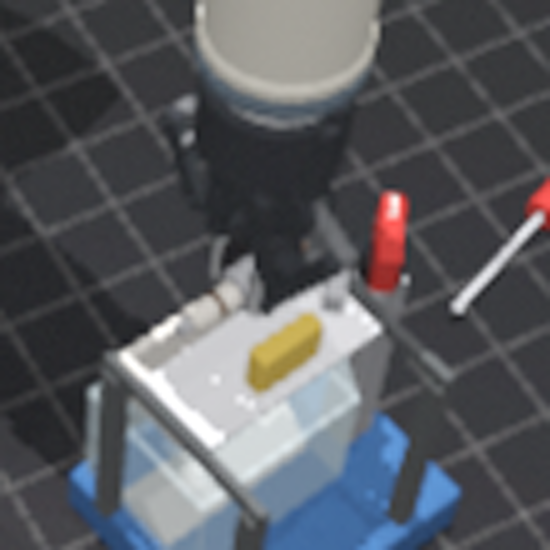

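```bash
python3 - <<'E'
from h import *
F=grab_frame("scene"); T=grab_frame("top")
def c(f,box):
    x0,y0,x1,y1=box; a=f["color"][y0:y1,x0:x1].astype(int); m=(a[...,0]>120)&(a[...,1]>90)&(a[...,0]-a[...,2]>60)
    v,u=np.nonzero(m); return u.mean()+x0,v.mean()+y0,m.sum()
print(c(F,(285,155,325,195)))
for x in (.014,.03,.04,.05,.06,.076): print(x,proj(F,fr(W,[(x,0,.214)])).round(1).tolist())
cv2.imwrite("pics/A_t.png",cv2.resize(T["color"][150:270,170:290,::-1],None,fx=5,fy=5,interpolation=cv2.INTER_CUBIC))
f0=cv2.imread("pics/scene_A_over.png"); print(get_state()["position"])
E
```

```text
(np.float64(301.3306451612903), np.float64(169.9758064516129), np.int64(124))
0.014 [[295.8, 164.4]]
0.03 [[299.8, 168.3]]
0.04 [[302.3, 170.7]]
0.05 [[304.8, 173.2]]
0.06 [[307.4, 175.7]]
0.076 [[311.5, 179.7]]
[0.49181988 0.16500813 0.22644991]
```

View pics/A_t.png

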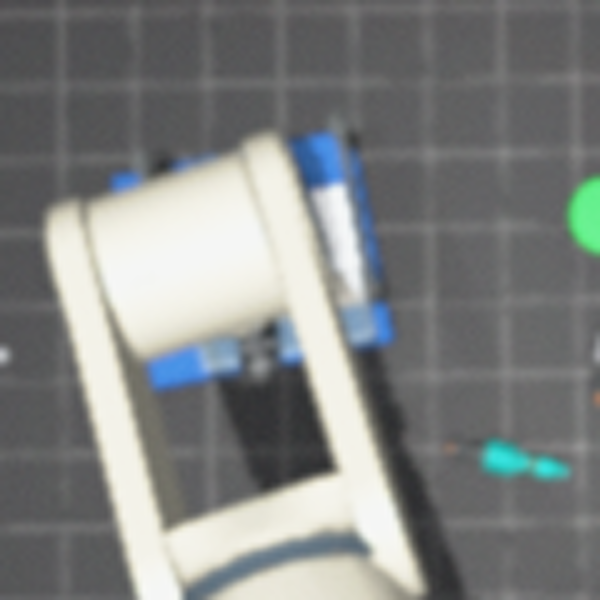

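View pics/scene_A_over.png

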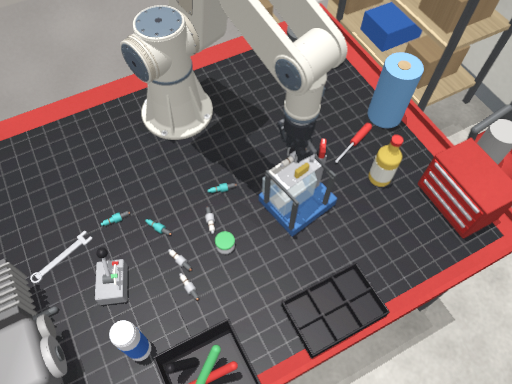

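The swing to plug A descended across the washer and pushed the shutter back to about 23 mm open. The plug in hand is fine. I'll push the handle open again with the outer finger back, and from now on transit only at full height.

```bash
sed -i 's/    goto(\[\*pos,.16\],down(a)); grip(.06)/    goto([*pos,.30],down(a)); grip(.06); movel([*pos,.10],speed=.3)/' h.py; python3 - <<'E'
from h import *
p0=get_state()["position"].copy(); c,sn=np.cos(W[2]),np.sin(W[2])
d=p0[:2]; movel([*(d-.006*np.array([c,sn])),.226],speed=.1)
movel([*(d-.006*np.array([c,sn])),.212],speed=.1)
t=d+.056*np.array([c,sn])
r=movel([*t,.212],speed=.05,contact_N=9); e=get_state()["position"]; print(r,(e[:2]-d)@[c,sn],wf())
r=movel([*(e[:2]+.004*np.array([c,sn])),.212],speed=.02,contact_N=15); e=get_state()["position"]; print(r,(e[:2]-d)@[c,sn],wf())
movel([*d,.226],speed=.1); print(wf())
F=snap("A2"); crop(F["scene"]["color"],245,100,355,210,5,"pics/A2.png")
E
```

```text
True 0.04304708263455583 (array([ 0.1,  0.3, -0.4]), 27.0, 0.0207)
True 0.04285515864590622 (array([-0. , -0.6, -0.9]), 27.2, 0.0204)
(array([ 0.9,  0. , -0.6]), 27.8, 0.0204)
```

View pics/A2.png

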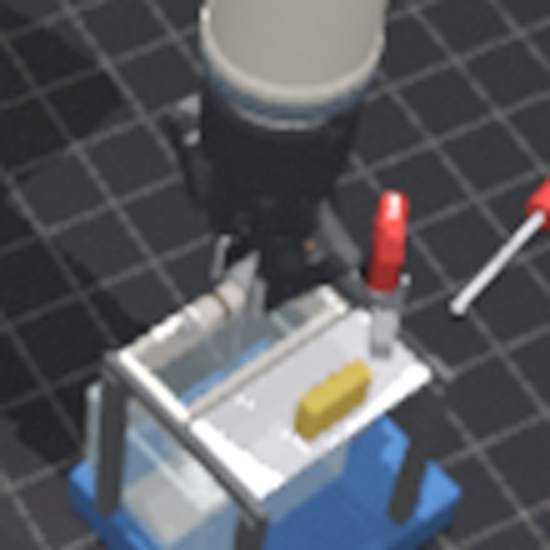

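```bash
python3 - <<'E'
from h import *
F=grab_frame("scene"); z=get_state()["position"][2]+.008
P=proj(F,fr(W,[(0,-.045,z),(0,-.015,z),(0,.045,z),(.021,-.054,.19),(-.021,-.054,.19),(-.021,.054,.19),(.021,.054,.19)]))
im=F["color"][:,:,::-1].copy(); im=cv2.resize(im[100:210,245:355],None,fx=6,fy=6,interpolation=cv2.INTER_CUBIC)
for i,p in enumerate(P): cv2.circle(im,tuple(int(v) for v in (p-[245,100]+.5)*6),3,(0,0,255) if i<3 else (0,255,0),-1)
cv2.imwrite("pics/A3.png",im)
E
```

```text
(no output)
```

View pics/A3.png

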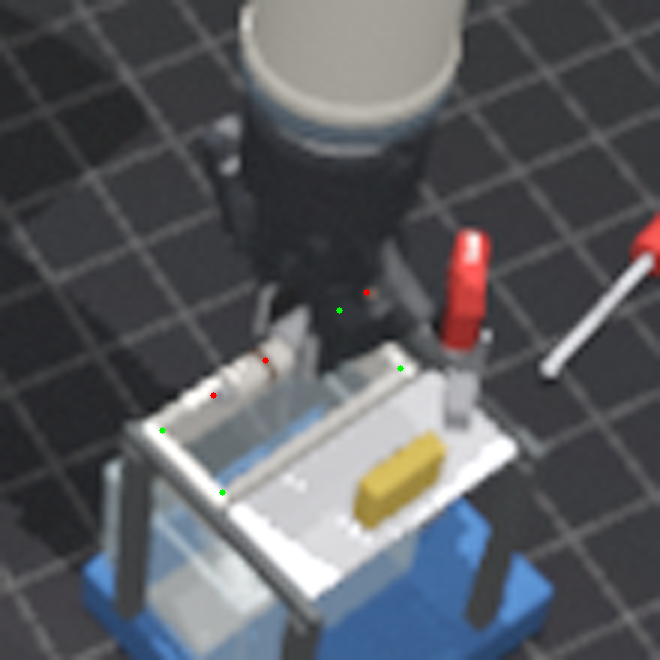

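```bash
python3 - <<'E'
from h import *
drop("A")
F=grab_frame("scene"); crop(F["color"],245,130,355,230,6,"pics/A4.png")
E
```

```text
before (array([-0.3,  1. , -1.6]), 27.9, 0.0204)
(array([-0.1, -0.4, -1. ]), 30.9, 0.055)
```

View pics/A4.png

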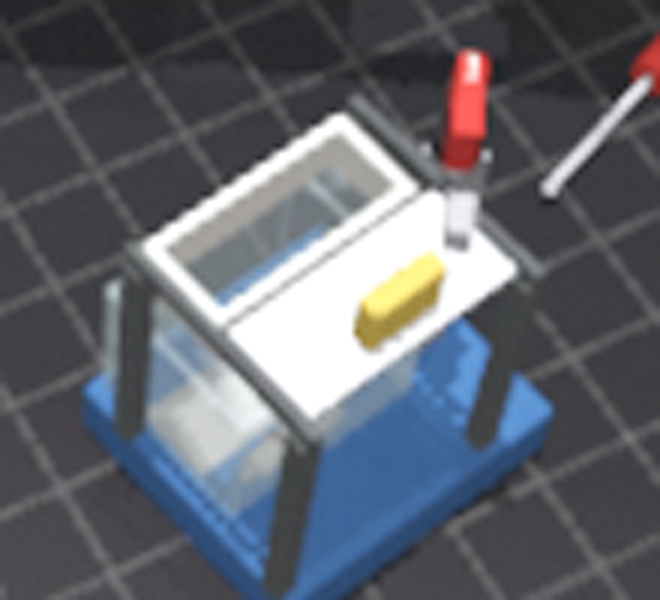

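View pics/A_a.png

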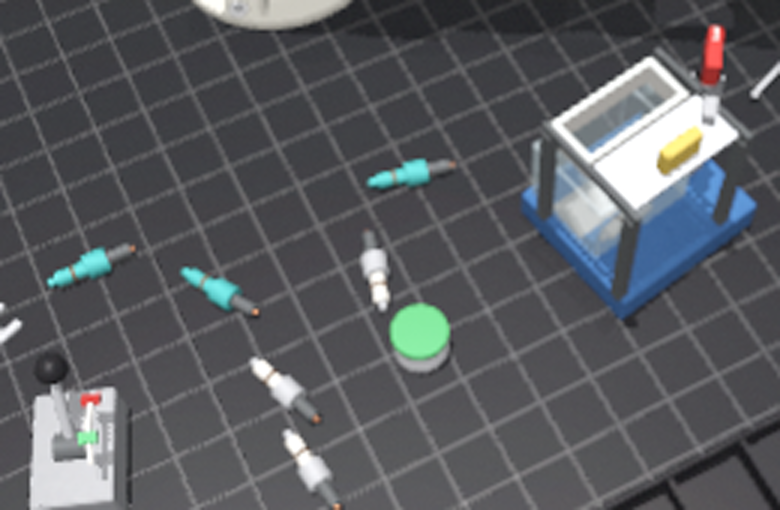

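```bash
sed -i 's/\[\*pos,.30\]/[*pos,.34]/; s/s\[1\],.29\],speed=.25/s[1],.33],speed=.3/; s/goto(\[\*d,.29\]/goto([*d,.33]/; s/s\[1\],.30\],speed=.25); *$/s[1],.34],speed=.3)/; s/movel(\[s\[0\],s\[1\],.30\]/movel([s[0],s[1],.34]/' h.py; grep -n "\.3[34]" h.py; python3 - <<'E'
from h import *
pick([.4437,-.0809,2.8819],"B")
E
```

```text
36:    goto([*pos,.34],down(a)); grip(.06); movel([*pos,.10],speed=.3)
39:    s=get_state()["position"]; movel([s[0],s[1],.33],speed=.3); print("lifted",wf())
43:    goto([*d,.33],down(ad)); print("over",wf(),"plug dir rel washer",round(np.degrees(rel-W[2])%360))
49:    movel([s[0],s[1],.207],speed=.1); grip(.055); dwell(.3); movel([s[0],s[1],.34],speed=.25)
closed (array([-2.4,  1.5, 11. ]), 35.4, 0.0204)
lifted (array([-1. ,  0. , -0.9]), 36.6, 0.0206)
over (array([ 0.4, -1.1, -0.7]), 38.0, 0.0202) plug dir rel washer 90
```

View pics/B_o.png

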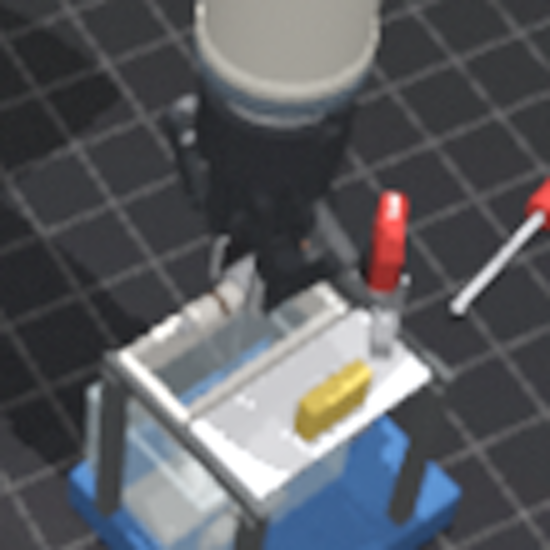

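Plug B is held level above the open neck, in the same view as plug A, and the shutter is still open. I drop it.

```bash
python3 - <<'E'
from h import *
drop("B")
E
```

```text
before (array([-1.1, -0.2, -0.7]), 38.8, 0.0207)
(array([0.6, 0.5, 0.5]), 42.0, 0.055)
```

View pics/B_a.png

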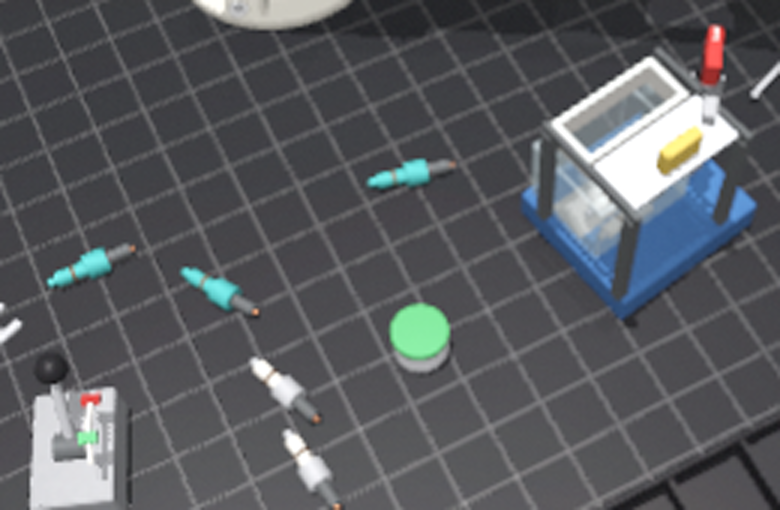

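```bash
python3 - <<'E'
from h import *
pick([.6136,-.221,.119],"C")
E
```

```text
closed (array([-1.1,  1. ,  6.4]), 47.0, 0.0207)
lifted (array([-0. , -1. , -1.6]), 48.2, 0.0201)
over (array([-1. , -0.6, -1.2]), 49.7, 0.0206) plug dir rel washer 90
```

View pics/C_o.png

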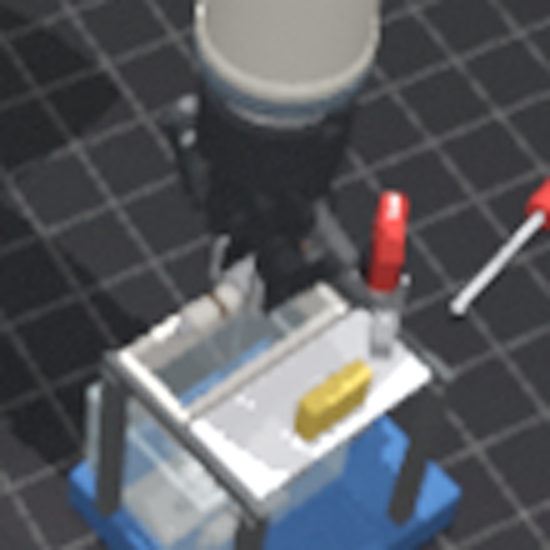

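Same picture for C, so I drop it.

```bash
python3 - <<'E'
from h import *
drop("C")
E
```

```text
before (array([-0.5,  0.4, -0.8]), 50.5, 0.0206)
(array([ 1.3,  1. , -1.1]), 53.6, 0.0552)
```

View pics/C_a.png

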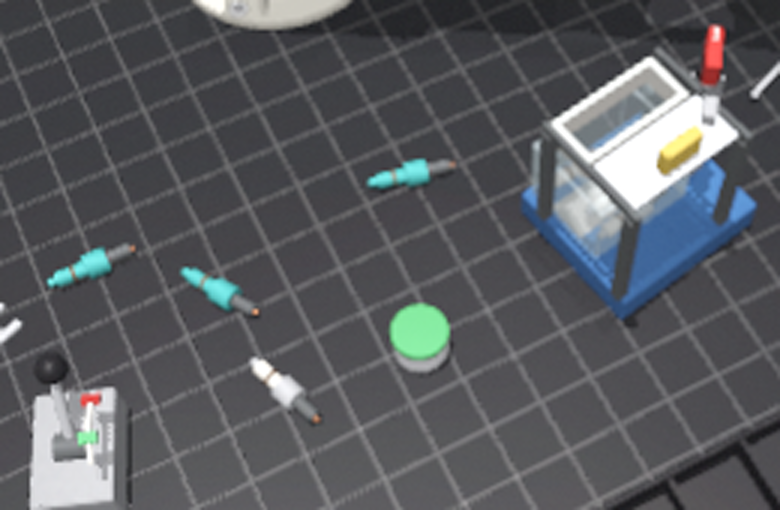

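```bash
python3 - <<'E'
from h import *
pick([.5287,-.2107,.3416],"D")
E
```

```text
closed (array([-1.1, -0.3,  7.3]), 58.5, 0.0207)
lifted (array([ 1.2,  0.8, -1.3]), 59.7, 0.0214)
over (array([-0.6, -0.5, -2.2]), 61.1, 0.0206) plug dir rel washer 90
```

View pics/D_o.png

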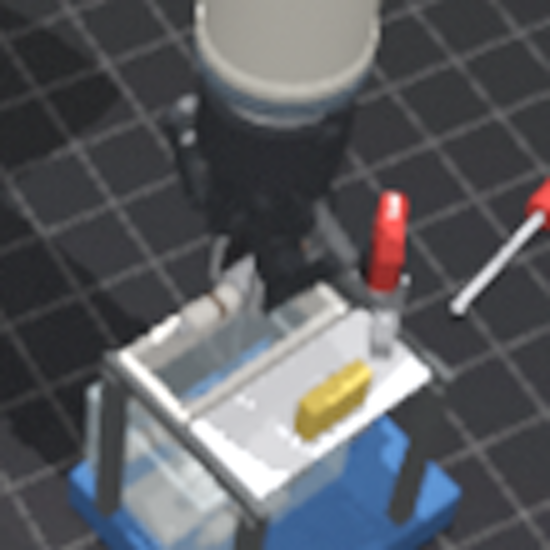

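```bash
python3 - <<'E'
from h import *
drop("D")
f=grab_frame("scene"); crop(f["color"],245,130,355,230,7,"pics/D_w.png")
E
```

```text
before (array([ 0.6, -1.2, -1.4]), 61.9, 0.0207)
(array([-0. ,  0.1,  0.1]), 65.0, 0.0551)
```

View pics/D_w.png

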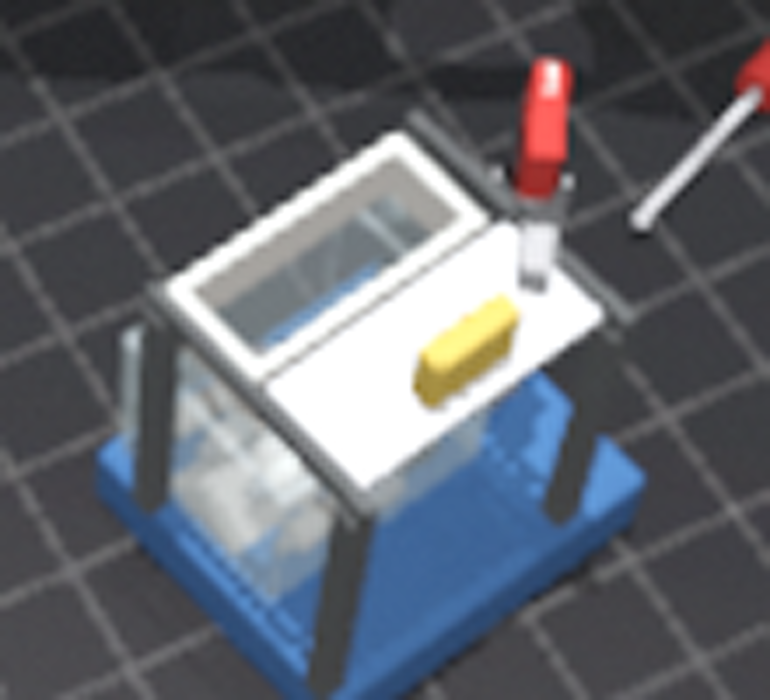

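View pics/scene_D_after.png

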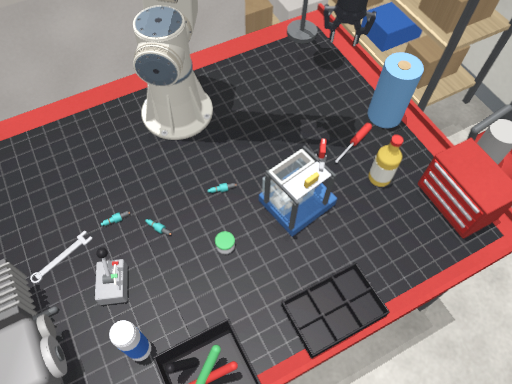

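View pics/top_D_after.png

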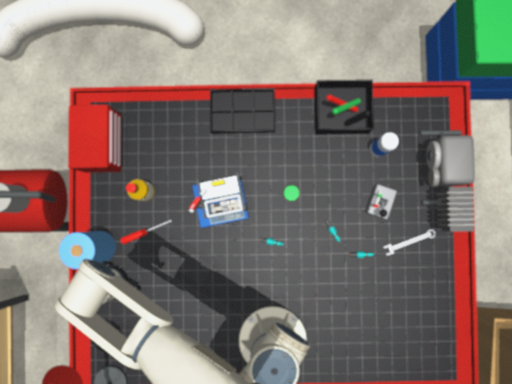

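```bash
python3 - <<'E'
import cv2
t=cv2.imread("pics/top_D_after.png")
cv2.imwrite("pics/D_t.png",cv2.resize(t[165:235,185:255],None,fx=8,fy=8,interpolation=cv2.INTER_CUBIC))
E
```

```text
(no output)
```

View pics/D_t.png

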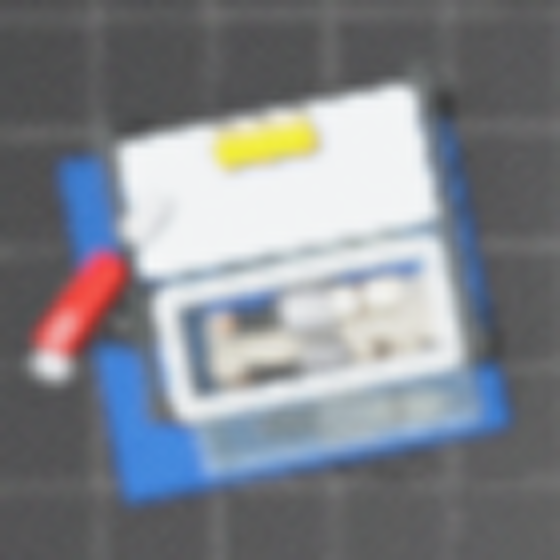

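```bash
python3 - <<'E'
from h import *
u=np.array([np.cos(W[2]),np.sin(W[2])]); H=np.array([.5067,.1617])+.061*u
a,_=best([*H,.28],W[2]); goto([*H,.34],down(a)); grip(.05)
if movel([*H,.205],speed=.15,contact_N=12): print("contact",get_state()["position"])
grip(0.); b=get_state()["position"].copy(); print(wf(),b)
r=movel([*(b[:2]-.070*u),.205],speed=.04,contact_N=14); e=get_state()["position"]; print(r,np.linalg.norm(e-b),wf())
for i in range(2):
    e0=get_state()["position"]; r=movel([*(e0[:2]-.006*u),.205],speed=.02,contact_N=25); print(r,(get_state()["position"]-b)[:2]@u,wf())
e=get_state()["position"]; print(e)
grip(.045); print(wf(),get_state()["position"]); movel([e[0],e[1],.34],speed=.3)
q=get_state()["qpos"].copy(); q[0]=1.0; goto_joints(q)
F=snap("shut"); crop(F["scene"]["color"],245,120,355,220,7,"pics/shut.png")
E
```

```text
(array([-4.5, -0.2,  7.3]), 68.2, 0.0128) [0.56619558 0.17329782 0.20596022]
True 0.06205148742773824 (array([2.7, 0.5, 0.8]), 69.7, 0.0133)
True -0.0620187598736729 (array([ 4. ,  0.6, -0.9]), 70.0, 0.0128)
True -0.0619660403812445 (array([ 3.3,  0.6, -0.5]), 70.3, 0.0126)
[0.50530933 0.16177674 0.20616101]
(array([-0. , -0. , -0.4]), 70.7, 0.0449) [0.5050236  0.16171967 0.20601728]
```

View pics/shut.png

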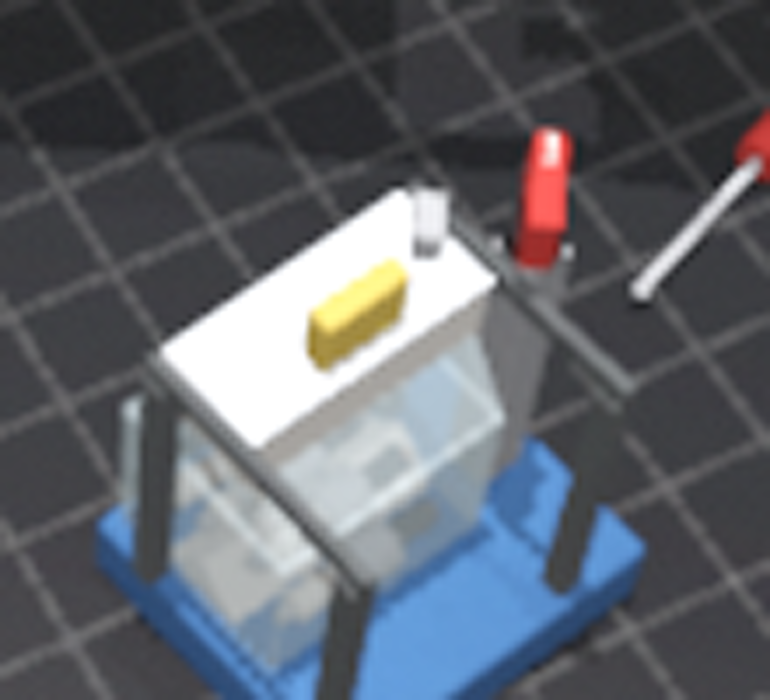

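```bash
python3 - <<'E'
from h import *
p=KN; a=W[2]+np.pi/4-1.6+np.pi/2
q=solve_ik([p[0],p[1],.34],down(a)); print(np.round(q,2))
goto([p[0],p[1],.34],down(a)); grip(.045)
if movel([p[0],p[1],.217],speed=.15,contact_N=12): print("contact",get_state()["position"])
grip(0.); print(wf(),get_state()["wrist_torque"].round(2))
q=get_state()["qpos"].copy(); q0=q[5]; print(q0)
for d in (.4,.8,1.2,1.4,1.5,1.56,1.6,1.64,1.68,1.72):
    q[5]=q0-d; goto_joints(q); s=get_state()
    print(d,np.round(s["wrist_force"],1),np.round(s["wrist_torque"],2),round(s["grip_width"],4),round(s["qpos"][5]-q0,3))
    if abs(s["wrist_torque"][2])>1.5: break
F=snap("lock"); crop(F["scene"]["color"],255,100,355,190,7,"pics/lock.png")
E
```

```text
[ 0.46  0.16  1.64  0.    1.34 -0.49]
(array([-1.5, -1.9,  6.4]), 75.5, 0.0128) [-0.17  0.3   0.  ]
-0.491975921075392
0.4 [-0.9  2.1 -2.4] [ 0.3  -0.08  0.07] 0.0126 -0.396
0.8 [ 0.6  3.4 -2.1] [ 0.74 -0.06  0.09] 0.0129 -0.794
1.2 [ 0.1  5.7 -2.5] [0.98 0.06 0.13] 0.0128 -1.196
1.4 [-1.   6.3 -2.2] [1.13 0.13 0.02] 0.0128 -1.396
1.5 [-1.8  5.5 -2.5] [ 1.11  0.15 -0.01] 0.0126 -1.496
1.56 [-0.3  7.1 -2.6] [1.13 0.15 0.05] 0.013 -1.556
1.6 [-0.8  7.  -2.5] [1.1  0.21 0.11] 0.0124 -1.596
1.64 [-0.7  5.9 -1.8] [ 0.99  0.16 -1.28] 0.0129 -1.634
1.68 [-0.7  5.4 -1.8] [ 1.04  0.21 -2.1 ] 0.0127 -1.673
```

View pics/lock.png

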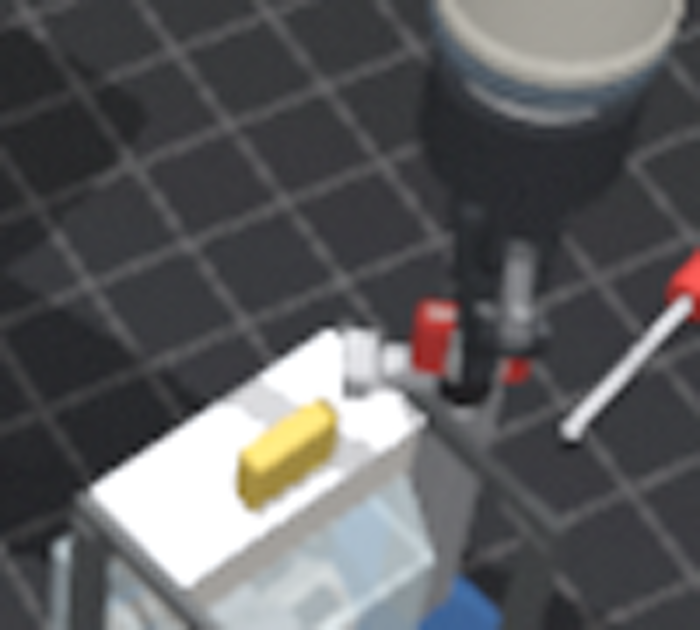

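```bash
python3 - <<'E'
from h import *
q=get_state()["qpos"].copy(); q[5]+=.03; goto_joints(q)
grip(.045); s=get_state()["position"]; print(wf()); movel([s[0],s[1],.34],speed=.3)
q=get_state()["qpos"].copy(); q[0]=-.1; goto_joints(q)
F=snap("lock2"); crop(F["scene"]["color"],245,110,355,220,5,"pics/lock2.png")
crop(F["top"]["color"],180,150,260,240,7,"pics/lock2t.png")
crop(F["scene"]["color"],80,230,160,310,7,"pics/lev0.png"); crop(F["top"]["color"],355,175,410,230,9,"pics/lev0t.png")
E
```

```text
(array([ 0. ,  0.5, -0.4]), 79.2, 0.0446)
```

View pics/lock2.png

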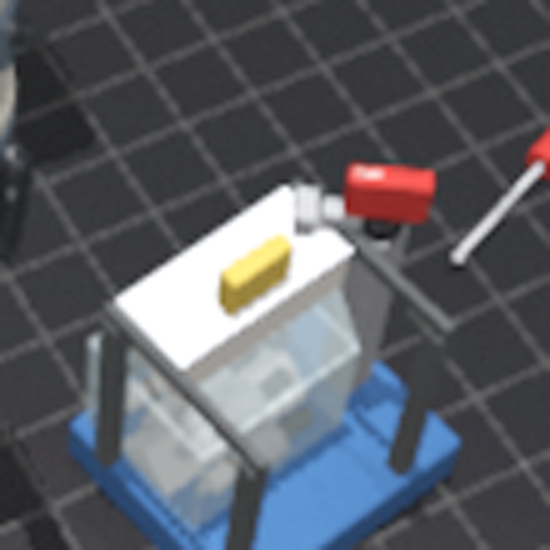

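View pics/lock2t.png

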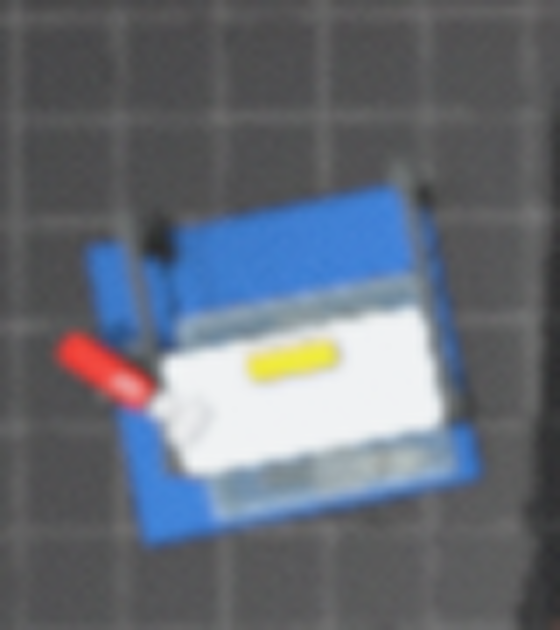

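View pics/lev0.png

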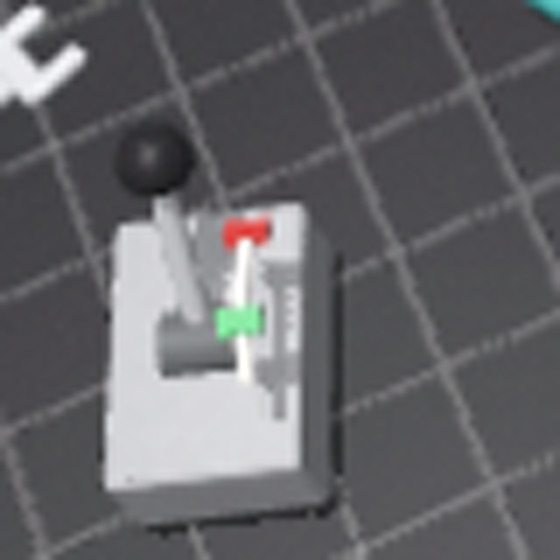

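View pics/lev0t.png

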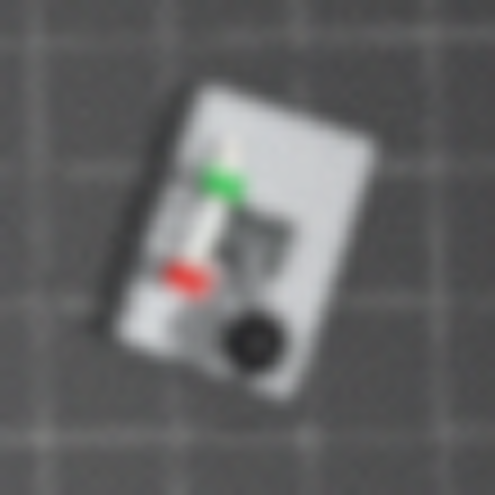

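```bash
cat >> h.py <<'E'
LB=np.array([.5019,-.405,-.3617])
def balltri(S,T,s,t):
    g=lambda P:np.r_[proj(S,P)[0]-s,proj(T,P)[0]-t]
    r=least_squares(g,[.47,-.39,.12]); return r.x,r.fun
def loc(P,p=LB):
    d=P[:2]-p[:2]; c,s=np.cos(p[2]),np.sin(p[2]); return np.array([c*d[0]+s*d[1],-s*d[0]+c*d[1],P[2]])
E
python3 - <<'E'
from h import *
S,T=grab_frame("scene"),grab_frame("top")
s=np.array([80+154.5/7-.5,230+158.5/7-.5]); t=np.array([355+252.5/9-.5,175+343.5/9-.5])
P,f=balltri(S,T,s,t); print(P,f.round(2)); l=loc(P); print(l, np.hypot(l[0],l[2]-.05), .6+np.arctan2(l[0],l[2]-.05))
print(s,t)
# box outline check
c=fr(LB,[(.0037+i*.055,-.0007+j*.0375,.05) for i,j in((1,1),(1,-1),(-1,-1),(-1,1))]); 
print(((proj(T,c)+.5-[355,175])*9).round(0).tolist()); print(((proj(S,c)+.5-[80,230])*7).round(0).tolist())
for ang in(0,.06,.1): 
    b=fr(LB,[(.085*np.sin(ang-.6),0,.05+.085*np.cos(ang-.6))]); print(ang,proj(S,b),proj(T,b))
h=fr(LB,[(0,0,.05),(0,0.015,.05),(0,-.015,.05)]); print(((proj(T,h)+.5-[355,175])*9).round(0).tolist(),((proj(S,h)+.5-[80,230])*7).round(0).tolist())
E
```

```text
[ 0.46280766 -0.38853693  0.1286214 ] [ 0.1  -0.01  0.13  0.02]
[-0.04238863  0.00156446  0.1286214 ] 0.08932032834609852 0.1055260266315371
[101.57142857 252.14285714] [382.55555556 212.66666667]
[[207.0, 82.0], [382.0, 145.0], [292.0, 402.0], [117.0, 338.0]]
[[298.0, 476.0], [98.0, 499.0], [113.0, 227.0], [304.0, 206.0]]
0 [[102.11256171 251.50615549]] [[381.99375765 214.40405403]]
0.06 [[101.72961338 252.5982594 ]] [[382.59199126 213.23006323]]
0.1 [[101.48744072 253.38419564]] [[382.99009563 212.42226782]]
[[245.0, 250.0], [210.0, 237.0], [280.0, 262.0]] [[206.0, 340.0], [245.0, 335.0], [167.0, 344.0]]
```

```bash
python3 - <<'E'
from h import *
B=np.array([.4628,-.3885]); z0=.114
a,q=best([*B,z0],LB[2]+np.pi/2); print(np.round(q,2))
goto([*B,.34],down(a)); grip(.055)
if movel([*B,z0],speed=.15,contact_N=8): print("contact",get_state()["position"])
F=snap("lg"); crop(F["scene"]["color"],70,200,160,310,5,"pics/lg.png")
grip(0.); s=get_state(); print(wf(),loc(s["position"]),s["wrist_torque"].round(2))
E
```

```text
[-0.7   0.45  1.77 -0.    0.91  1.23]
(array([-4.7, -3.9,  4.8]), 86.3, 0.0243) [-0.04236379  0.00030804  0.11479799] [-0.72  0.87  0.04]
```

View pics/lg.png

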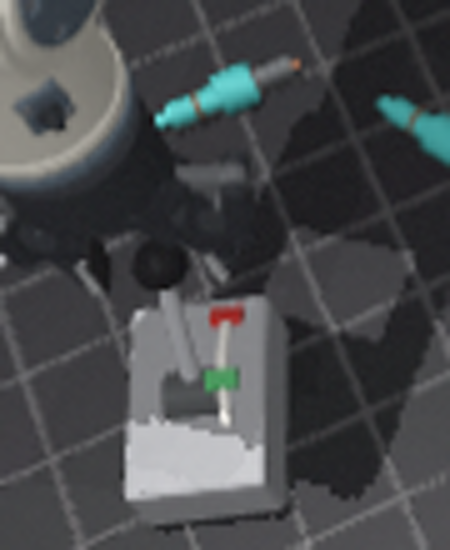

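```bash
python3 - <<'E'
from h import *
grip(.055); s=get_state()["position"]
if movel([s[0],s[1],.107],speed=.1,contact_N=8): print("contact",get_state()["position"])
grip(0.); s=get_state(); print(wf(),loc(s["position"]),s["wrist_torque"].round(2))
E
```

```text
(array([-3.5, -5.6,  1.7]), 87.4, 0.0248) [-0.042304    0.00034948  0.10755246] [-0.95  0.74  0.01]
```

```bash
python3 - <<'E'
from h import *
p0=get_state()["position"].copy(); l0=loc(p0); th0=.078
bx=lambda t:np.array([.085*np.sin(t-.6),0,.05+.085*np.cos(t-.6)])
for t in np.linspace(th0,.85,9)[1:]:
    P=fr(LB,[l0+bx(t)-bx(th0)])[0]
    movel(P,speed=.06); s=get_state(); print(round(t,3),np.round(s["wrist_force"],1),np.round(s["wrist_torque"],2),round(s["grip_width"],4),round(s["t"],1))
    if np.linalg.norm(s["wrist_force"])>35: print("STOP");break
F=snap("lm"); crop(F["scene"]["color"],70,200,160,310,5,"pics/lm.png")
E
```

```text
0.174 [-4.4  0.2  5. ] [ 0.05  0.9  -0.11] 0.0247 87.7
0.271 [-0.2 -2.2 -4. ] [-0.4   0.22  0.76] 0.0251 88.0
0.368 [ 0.6 -0.5 -0.4] [-0.11 -0.24  0.01] 0.0005 88.2
0.464 [-0.2 -0.2 -0.3] [ 0.05  0.03 -0.02] 0.0003 88.5
0.56 [ 0.3 -0.9  0.4] [ 0.05  0.02 -0.01] 0.0001 88.8
0.657 [-0.3  0.2 -0.4] [-0.01 -0.02 -0.07] -0.0002 89.1
0.754 [-0.3  0.1 -0.3] [0.02 0.03 0.02] 0.0003 89.4
0.85 [ 0.6 -0.3 -0.2] [ 0.01 -0.04 -0.05] -0.0005 89.7
```

View pics/lm.png

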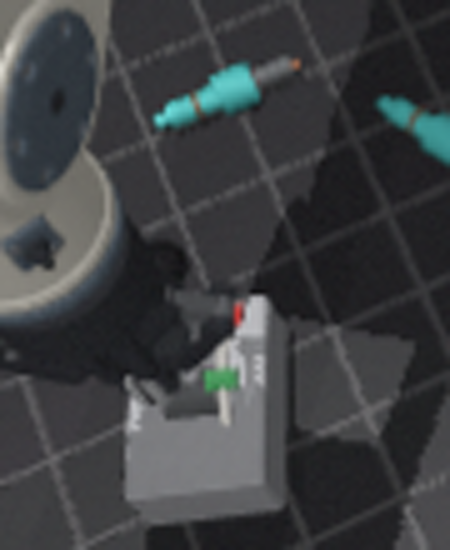

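```bash
python3 - <<'E'
from h import *
s=get_state()["position"]; movel([s[0],s[1],.30],speed=.3)
q=get_state()["qpos"].copy(); q[0]=-.1; goto_joints(q)
F=snap("l2")
crop(F["scene"]["color"],80,230,160,310,7,"pics/l2.png"); crop(F["top"]["color"],355,175,410,230,9,"pics/l2t.png")
E
```

```text
(no output)
```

View pics/l2.png

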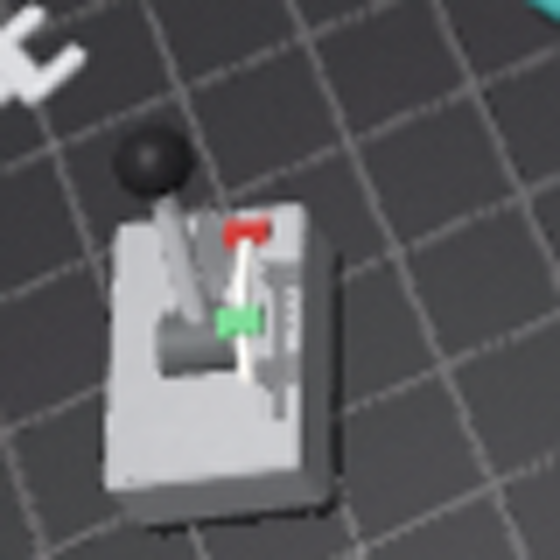

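View pics/l2t.png

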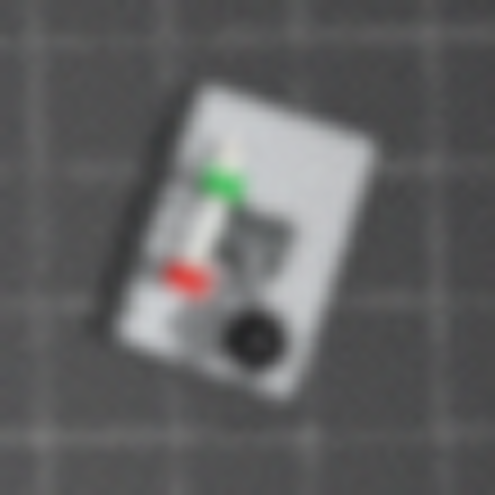

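The grip never took hold of the ball: the width read 24.8 mm, so the pads were near its edge, and the lever hasn't moved. I'll push the ball with shut fingers from the -x side, in small checked steps.

```bash
python3 - <<'E'
from h import *
z=.113; P=lambda x,zz=z: fr(LB,[(x,.0005,zz)])[0]
a,_=best(P(-.09),LB[2]+np.pi/2)
goto(P(-.095,.30),down(a)); grip(0.)
if movel(P(-.095),speed=.2,contact_N=8): print("contact",get_state()["position"])
for x in (-.075,-.065,-.055,-.045,-.035,-.025,-.016):
    movel(P(x),speed=.04); print(x,wf()[0],get_state()["wrist_torque"].round(2))
F=snap("lp"); crop(F["scene"]["color"],70,200,160,310,5,"pics/lp.png"); crop(F["top"]["color"],355,175,410,230,9,"pics/lpt.png")
E
```

```text
-0.075 [-0.6  0.5 -0.3] [0.07 0.02 0.03]
-0.065 [-0.5  1.5 -0.7] [-0.02 -0.01 -0.05]
-0.055 [ 0.  -0.3 -0.4] [-0.04 -0.03 -0.02]
-0.045 [-0.1 -1.3  0.5] [-0.02  0.   -0.03]
-0.035 [-1.3  0.1  0.4] [-0.02  0.    0.02]
-0.025 [ 0.  -0.6 -1. ] [0.01 0.05 0.04]
-0.016 [ 0.5 -0.2  0.6] [-0.    0.04 -0.03]
```

View pics/lp.png

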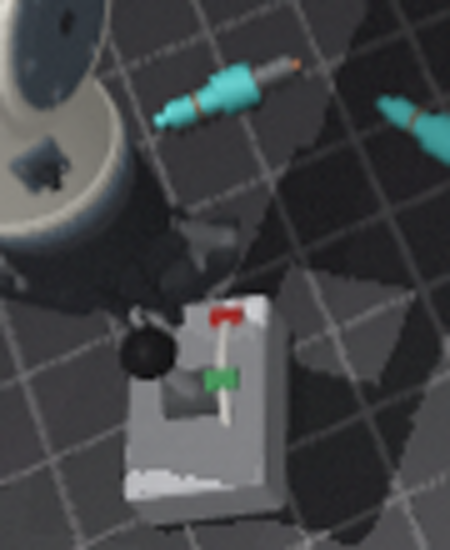

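```bash
cat >> h.py <<'E'
def theta_from_scene(S,box,tag=None):
    x0,y0,x1,y1=box; g=S["color"][y0:y1,x0:x1].max(2)
    return g
E
python3 - <<'E'
from h import *
S=grab_frame("scene")
for th in (.5,.55,.6,.65,.7,.75,.8,.85,.9):
    b=fr(LB,[(.085*np.sin(th-.6),0,.05+.085*np.cos(th-.6))]); print(th,((proj(S,b)[0]+.5-[70,200])*5).round(1))
print(loc(get_state()["position"]))
E
```

```text
0.5 [151.3 320. ]
0.55 [150.7 327.5]
0.6 [150.2 335.2]
0.65 [149.9 343.2]
0.7 [149.7 351.2]
0.75 [149.6 359.4]
0.8 [149.6 367.8]
0.85 [149.8 376.2]
0.9 [150.1 384.6]
[-0.01598289  0.00048874  0.11295526]
```

```bash
python3 - <<'E'
from h import *
z=.113; P=lambda x,zz=z: fr(LB,[(x,.0005,zz)])[0]
movel(P(-.0045),speed=.03); print(wf()[0],loc(get_state()["position"]))
movel(P(-.03),speed=.1); movel(P(-.05,.30),speed=.3)
q=get_state()["qpos"].copy(); q[0]=-.1; goto_joints(q)
F=snap("l3")
crop(F["scene"]["color"],80,230,160,310,7,"pics/l3.png"); crop(F["top"]["color"],355,175,410,230,9,"pics/l3t.png")
for th in (.75,.8,.85,.9):
    b=fr(LB,[(.085*np.sin(th-.6),0,.05+.085*np.cos(th-.6))]); print(th,((proj(F["scene"],b)[0]+.5-[80,230])*7).round(1),((proj(F["top"],b)[0]+.5-[355,175])*9).round(1))
E
```

```text
[-0.8 -0.1 -0.7] [-0.00418197  0.0004902   0.1129758 ]
0.75 [139.4 293.2] [308.3 209.9]
0.8 [139.4 304.9] [311.4 199.8]
0.85 [139.7 316.6] [314.3 189.8]
0.9 [140.1 328.5] [317.1 180. ]
```

View pics/l3.png

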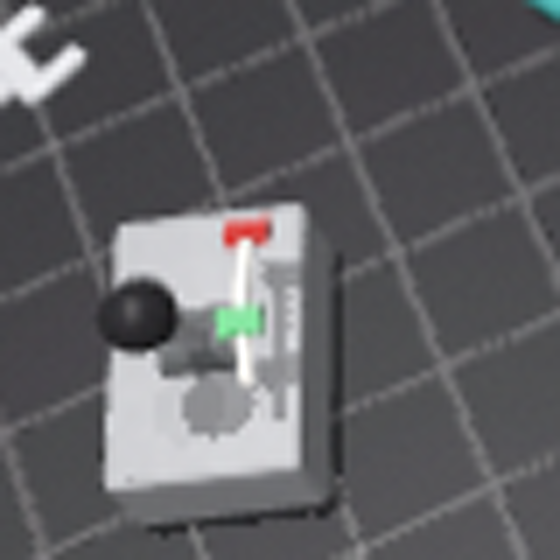

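View pics/l3t.png

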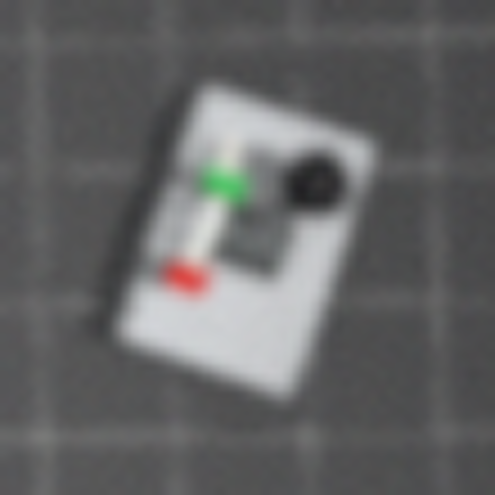

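```bash
python3 - <<'E'
from h import *
S,T=grab_frame("scene"),grab_frame("top")
s=lambda u,v:np.array([80+(u+.5)/7-.5,230+(v+.5)/7-.5]); t=lambda u,v:np.array([355+(u+.5)/9-.5,175+(v+.5)/9-.5])
def blob(f,box):
    x0,y0,x1,y1=box; g=f["color"][y0:y1,x0:x1].max(2); m=(g<60).astype(np.uint8); n,l,st,ce=cv2.connectedComponentsWithStats(m); i=1+np.argmax(st[1:,4]); return ce[i]+[x0,y0],st[i,4]
bs,bt=blob(S,(92,266,108,284)),blob(T,(384,190,396,202)); print(bs,s(138,315),bt,t(316,183))
b=lambda p,th:fr(p,[(.085*np.sin(th-.6),0,.05+.085*np.cos(th-.6))])
tc=np.array([t(205,86),t(379,141),t(291,399),t(116,340)])
sc=np.array([s(299,475),s(105,490),s(115,226),s(304,203)])
def g(p,full=True):
    # p: x,y,yaw,th0,th1, cam shifts s(2) t(2)
    r=[proj(S,b(p,p[3]))[0]+p[5:7]-s(154,158),proj(T,b(p,p[3]))[0]+p[7:9]-t(252,343),proj(S,b(p,p[4]))[0]+p[5:7]-s(138,315),proj(T,b(p,p[4]))[0]+p[7:9]-t(316,183)]
    c=fr(p,[(p[9]+i*.055,p[10]+j*.0375,.05) for i,j in((1,1),(1,-1),(-1,-1),(-1,1))])
    r+=list(.7*(proj(T,c)+p[7:9]-tc))+list(.7*(proj(S,c)+p[5:7]-sc))
    return np.r_[np.concatenate(r),p[5:9],p[9:11]*300]
r=least_squares(g,[*LB,.07,.85,0,0,0,0,0,0]); print(r.x.round(4)); print(r.fun.round(2))
J=r.jac; print(np.sqrt(np.diag(np.linalg.inv(J.T@J)))[:5]*.5)
E
```

```text
(array([ 99.34285714, 275.27142857]), np.int32(70)) [ 99.28571429 274.57142857] (array([389.19047619, 195.23809524]), np.int32(21)) [389.66666667 194.88888889]
[ 5.040e-01 -4.059e-01 -3.554e-01  2.530e-02  8.309e-01 -3.650e-02
 -2.312e-01  9.540e-02 -2.959e-01  4.000e-04  2.000e-04]
[ 0.17  0.4   0.1   0.36  0.1   0.14 -0.07  0.2  -0.09 -0.41  0.    0.15
 -0.02  0.07 -0.07 -0.2   0.17 -0.46 -0.47  0.44 -0.14 -0.26  0.11 -0.17
 -0.04 -0.23  0.1  -0.3   0.13  0.07]
[0.00195705 0.00135985 0.01043014 0.03150563 0.02302893]
```

```bash
python3 - <<'E'
from h import *
F=grab_frame("scene"); crop(F["color"],85,130,345,310,3,"pics/fin.png")
print(get_state()["t"])
def c(f,box):
    x0,y0,x1,y1=box; a=f["color"][y0:y1,x0:x1].astype(int); m=(a[...,0]>150)&(a[...,1]>130)&(a[...,0]-a[...,2]>70)
    v,u=np.nonzero(m); return u.mean()+x0,v.mean()+y0,m.sum()
print("handle",c(F,(282,150,312,180)))
E
```

```text
101.2667
handle (np.float64(295.2470588235294), np.float64(163.10588235294117), np.int64(85))
```

View pics/fin.png

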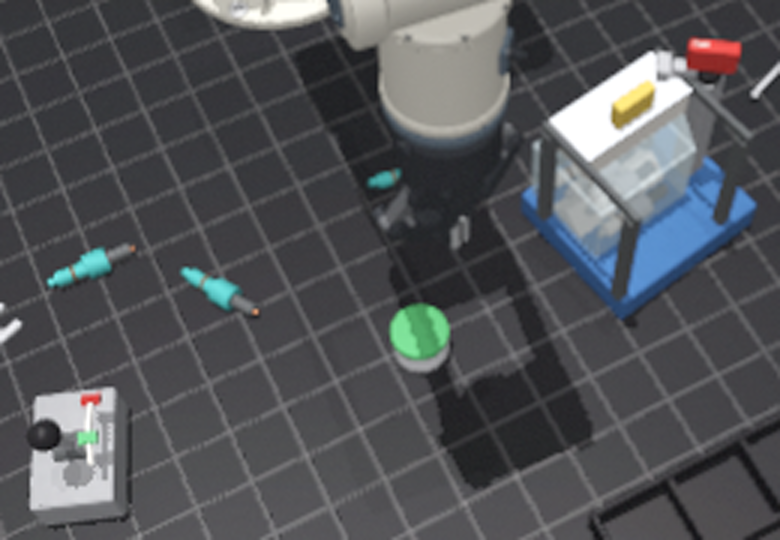

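View pics/scene_l3.png

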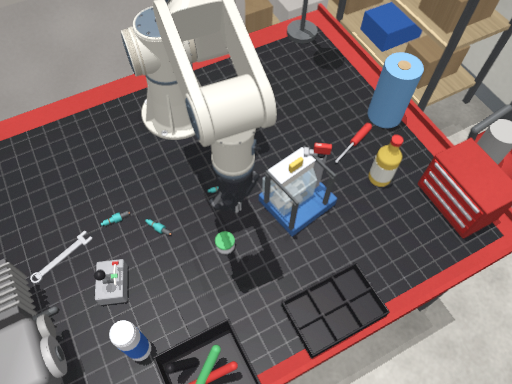

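```bash
python3 - <<'E'
import cv2,numpy as np
for n in ("scene0","scene_shut","scene_lock2","scene_l3"):
    a=cv2.imread(f"pics/{n}.png")[150:180,282:312,::-1].astype(int); m=(a[...,0]>150)&(a[...,1]>130)&(a[...,2]<130)&(a[...,0]-a[...,2]>70)
    v,u=np.nonzero(m); print(n,u.mean()+282,v.mean()+150,m.sum(),v.min()+150,v.max()+150)
o=[cv2.resize(cv2.imread(f"pics/{n}.png")[135:200,260:345],None,fx=4.5,fy=4.5,interpolation=cv2.INTER_CUBIC) for n in("scene0","scene_l3")]
cv2.imwrite("pics/cmp.png",np.hstack(o))
E
```

```text
scene0 295.17721518987344 165.9493670886076 79 159 171
scene_shut 295.08 166.02666666666667 75 160 171
scene_lock2 295.375 165.41666666666666 72 159 171
scene_l3 295.156862745098 163.98039215686273 51 158 171
```

View pics/cmp.png

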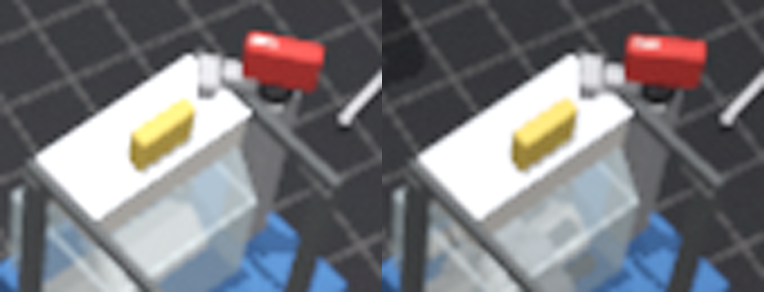

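```bash
python3 - <<'E'
from rig import *
dwell(.3); s=get_state(); print(s["t"],s["joint_velocities"].round(3)); job_done()
E
```

```text
101.5667 [ 0.003 -0.     0.001  0.002  0.001 -0.   ]
the job is handed in; nothing more can be done
```

I did the whole job in the order asked and handed it in at about 101.6 s. There were four worn plugs on the cart and all four went in.

**What was done**
- I turned the clamp to its free stop and slid the shutter to its open stop.
- I dropped the four white plugs through the neck one at a time. The turquoise ones were left alone, and I saw no fifth white plug.
- I slid the shutter back to its stop, a 62.0 mm stroke, and turned the clamp back to its locked stop, about 1.61 rad.
- Only then did I push the lever to the green mark.

**Last checks**
- **Plugs:** none are left on the cart. They show inside the canister below the neck.
- **Shutter and clamp:** in the final picture the shutter stands where it did at the start. The clamp's tongue is braced against the lug.
- **Lever:** the cameras disagree slightly: 0.845 rad from the scene camera, 0.885 from the top camera, and 0.83 ± 0.025 from a joint fit. The target was 0.85.
- **Other items:** the tin, spray can and oil bottle look unmoved, judged from the pictures only.
- **Robot:** at hand-in the arm stood still and clear of everything.

**What went wrong and was mended**
- On the way to the first plug the gripper dipped and pushed the shutter part shut. I pushed it fully open again before dropping anything, and used higher crossings after that.
- My first try at the lever slipped off the ball, before any real movement. I then pushed it with shut fingers from the stop side.

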